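# Finish the pinwheel layer of card-index cartons

### The job

Complete the layer of card-index cartons on the plywood slab: lay the other three cartons of the same size (two on the sloping rack, one on the table) flat beside the one already there, so that the four form a square pinwheel centred on the slab, each carton's end facing the side of the next, a gap of about 8 mm between neighbours, their sides square to the slab's edges and an open square in the middle. Leave the carton already there where it is, keep all of them lid up (they must never be tipped over onto a side), and do not disturb the other things on the table.

Things in the scene. Friction and masses are not known exactly. Their poses are not given: they have to be found in the camera images.
- slab: fixed square pallet-like slab: plywood deck on runners, 200 x 200 mm (its x, y), deck top 20 mm above the table; origin at the centre of its underside on the table, z up. On the robot's left or right, turned up to 15 degrees. The pinwheel, 180 mm square, is centred on it, leaving 10 mm of deck all round and an open 68 mm square inside. The laid carton's place is slab x -32, y -62 mm
- place_right (a point): point on the deck top at slab x 62, y -32 mm (axes as the slab's): centre of a free place, carton length along slab y. Its +y half faces the open square. Any loose carton may take any free place, either end first. Fingers fit on the slab's outer side and in the open square, not in the 8 mm gaps: grip cartons across the width, about 24 mm off the middle, in the half that will face the square
- place_far (a point): same, at slab x 32, y 62 mm: carton length along slab x; its -x half faces the open square
- place_left (a point): same, at slab x -62, y 32 mm: carton length along slab y; its -y half faces the open square
- rack: fixed sloping rack of white sheet, 250 mm wide (its y), 144 mm deep (its x), origin at the centre of its footprint on the table, z up; on the other side of the robot from the slab. Its flat upper face rises 30 degrees towards rack +x (low edge towards the robot), 60 mm above the table at the origin; a lip along the low edge stands 20 mm square to the face. No side walls
- carton_laid: closed stiff carton of brown board, paper lid band round its top, 116 long (x) x 56 wide (y) x 50 mm high (z), about 0.2 kg, loose; origin at the centre of its underside, z towards its lid. Already on the slab in its place; it stays there
- carton_a: closed stiff carton of brown board, paper lid band round its top, 116 long (x) x 56 wide (y) x 50 mm high (z), about 0.2 kg, loose; origin at the centre of its underside, z towards its lid. On the rack's slope, length up and down it, lower end at the lip, so tipped 30 degrees, lid leaning to the robot; about 60 mm from the rack's middle towards rack +y; 45 mm or more to the next carton
- carton_b: closed stiff carton of brown board, paper lid band round its top, 116 long (x) x 56 wide (y) x 50 mm high (z), about 0.2 kg, loose; origin at the centre of its underside, z towards its lid. As carton_a, on the rack's slope, about 60 mm from the rack's middle towards rack -y
- carton_c: closed stiff carton of brown board, paper lid band round its top, 116 long (x) x 56 wide (y) x 50 mm high (z), about 0.2 kg, loose; origin at the centre of its underside, z towards its lid. Lies flat on the table in the lane between slab and rack, its length roughly away from the robot
- square_box: bystander: low square carton, 84 x 84 x 36 mm, origin at the centre of its underside; not part of the layer
- stamp: bystander: turned wooden hand stamp, 32 mm across, 64 mm high, origin at the centre of its underside, standing beyond the carton on the table
- pencil_pot: bystander: dark steel pot, 76 mm across, 95 mm high, origin at the centre of its underside
- paperweight: bystander: glass disc, 64 mm across, 26 mm high, origin at the centre of its underside
There are look-alikes about, which are no part of the job. What is shaped like the carton_b but blue or turquoise is not meant. What is shaped like the carton_a but red is not meant.

How it is judged (in metres and radians):
At the end, for the whole second after the job is handed in: First carton still in its place and one other in each of the three free places: centre within 12 mm of the place along both slab axes, long side within 0.12 rad of its direction, lid up and level within 0.06 rad, underside within 4 mm of the deck, at rest (x of carton_laid in the frame of slab between -0.044 and -0.02 m and y of carton_laid in the frame of slab between -0.074 and -0.05 m and z of carton_laid in the frame of slab between 0.016 and 0.024 m and angle between the x axis of carton_laid and the x axis of slab, either way round below 0.12 rad and angle between carton_laid's own z axis and vertical below 0.06 rad and linear speed of carton_laid below 0.01 m/s and ((x of carton_a in the frame of slab between 0.05 and 0.074 m and y of carton_a in the frame of slab between -0.044 and -0.02 m and z of carton_a in the frame of slab between 0.016 and 0.024 m and angle between the x axis of carton_a and the y axis of slab, either way round below 0.12 rad and angle between carton_a's own z axis and vertical below 0.06 rad and linear speed of carton_a below 0.01 m/s) or (x of carton_b in the frame of slab between 0.05 and 0.074 m and y of carton_b in the frame of slab between -0.044 and -0.02 m and z of carton_b in the frame of slab between 0.016 and 0.024 m and angle between the x axis of carton_b and the y axis of slab, either way round below 0.12 rad and angle between carton_b's own z axis and vertical below 0.06 rad and linear speed of carton_b below 0.01 m/s) or (x of carton_c in the frame of slab between 0.05 and 0.074 m and y of carton_c in the frame of slab between -0.044 and -0.02 m and z of carton_c in the frame of slab between 0.016 and 0.024 m and angle between the x axis of carton_c and the y axis of slab, either way round below 0.12 rad and angle between carton_c's own z axis and vertical below 0.06 rad and linear speed of carton_c below 0.01 m/s)) and ((x of carton_a in the frame of slab between 0.02 and 0.044 m and y of carton_a in the frame of slab between 0.05 and 0.074 m and z of carton_a in the frame of slab between 0.016 and 0.024 m and angle between the x axis of carton_a and the x axis of slab, either way round below 0.12 rad and angle between carton_a's own z axis and vertical below 0.06 rad and linear speed of carton_a below 0.01 m/s) or (x of carton_b in the frame of slab between 0.02 and 0.044 m and y of carton_b in the frame of slab between 0.05 and 0.074 m and z of carton_b in the frame of slab between 0.016 and 0.024 m and angle between the x axis of carton_b and the x axis of slab, either way round below 0.12 rad and angle between carton_b's own z axis and vertical below 0.06 rad and linear speed of carton_b below 0.01 m/s) or (x of carton_c in the frame of slab between 0.02 and 0.044 m and y of carton_c in the frame of slab between 0.05 and 0.074 m and z of carton_c in the frame of slab between 0.016 and 0.024 m and angle between the x axis of carton_c and the x axis of slab, either way round below 0.12 rad and angle between carton_c's own z axis and vertical below 0.06 rad and linear speed of carton_c below 0.01 m/s)) and ((x of carton_a in the frame of slab between -0.074 and -0.05 m and y of carton_a in the frame of slab between 0.02 and 0.044 m and z of carton_a in the frame of slab between 0.016 and 0.024 m and angle between the x axis of carton_a and the y axis of slab, either way round below 0.12 rad and angle between carton_a's own z axis and vertical below 0.06 rad and linear speed of carton_a below 0.01 m/s) or (x of carton_b in the frame of slab between -0.074 and -0.05 m and y of carton_b in the frame of slab between 0.02 and 0.044 m and z of carton_b in the frame of slab between 0.016 and 0.024 m and angle between the x axis of carton_b and the y axis of slab, either way round below 0.12 rad and angle between carton_b's own z axis and vertical below 0.06 rad and linear speed of carton_b below 0.01 m/s) or (x of carton_c in the frame of slab between -0.074 and -0.05 m and y of carton_c in the frame of slab between 0.02 and 0.044 m and z of carton_c in the frame of slab between 0.016 and 0.024 m and angle between the x axis of carton_c and the y axis of slab, either way round below 0.12 rad and angle between carton_c's own z axis and vertical below 0.06 rad and linear speed of carton_c below 0.01 m/s))); the robot touches nothing.
It fails at once if a bystander is moved more than 25 mm (distance of any of square_box, stamp, pencil_pot, paperweight from where it was at the start of the episode above 0.025 m).
It fails at once if a carton is tipped over (more than 60 degrees) (angle between any of carton_a, carton_b, carton_c, carton_laid's own z axis and vertical above 1.05 rad).
It also fails if it takes over 67 s, if anything falls off the work surface, if the arm or the gripper's body presses on something with over 40 N, if the wrist force passes 120 N, or if a joint passes its speed limit or range.

### The arm

A 6-joint arm with a two-finger parallel gripper is mounted at the origin on the work surface. World frame = base frame: x ahead of the robot, y to its left, z up, the work surface at z = 0. Lengths are in mm, angles in rad, forces in N, time in s.
With the tool pointing down it reaches from about 325 to 775 mm from the base axis. Payload 5.5 kg.
Tool frame: the origin (TCP) lies midway between the tips of the shut fingers; the grasp point (between the pads) lies 19 mm behind it (tcp_to_grasp is the distance from the TCP to the grasp point, in mm); z points along the fingers, y is the direction in which the jaws open and shut (so a half turn about z gives the same grasp; the last joint's range is limited). The gripper opens to 85 mm and grips with 20 to 120 N. Pads are 22 mm wide; open, the fingers measure 114 mm over their backs; the gripper's body (76 mm by 85 mm) begins 54 mm behind the grasp point. The pads swing forward as they close: fully open they stand 13 mm farther back than shut.
Start: joints at [-1.319, 0.091, 1.231, -0, 1.82, -0.057], TCP at [182.349, -571.634, 231.275] pointing down, gripper open.
Joint ranges: [-2.87, 2.87], [-0.86, 2.18], [0.17, 2.46], [-1.51, 4.65], [0.06, 2.69], [-2.65, 2.65]. Speed limits (rad/s): [2.57, 2.57, 3.01, 3.14, 3.14, 3.14].

### API

Orientations are given as a unit quaternion [w, x, y, z].
In Python, from cell import * gives the robot as it stands.
- The arm moves only by the tool step_arm, never from a script. Its argument "series" is a list of rows, each an object of numbers: "ax", "ay", "az": the turn, a rotation vector about the tool's x, y, z in rad; "dx", "dy", "dz": the shift along the tool's x, y, z in mm; "claw": the opening, from 0 (shut) to 1 (fully open). In form: [{"ax": .., "ay": .., "az": .., "dx": .., "dy": .., "dz": .., "claw": ..}, ...]. A call has 1 to 20 rows; each row shifts and turns the commanded pose from where the row before left it, along the tool's axes as they then stand; what a row does not reach is not made up. A row lasts 1/10 s, in which the tool goes at most 50 mm and 8.59 degrees, less where a joint would pass 70% of its speed; a pose out of reach is approached as far as the arm can. A call with a gripper value outside its range is refused whole. The fingers move at their own pace and stop on an object; the grip force is fixed at half the most. Time passes only in rows, so rows that do not move let the fingers close. It gives the time, the measured TCP pose, the force and the opening at its end, in the units of the state.
- get_obs(): the state, without advancing time (a new reading comes with each control period).
- get_image(name): name is "scene" or "side" or "wrist"; returns the picture (400x640x3 uint8, red, green, blue); there is no depth.
- camera_params(name): a dict with "intrinsics" (3x3 intrinsics, pixels), "k1" (the pictures are not rectified: a ray, as slopes to the right and down, at radius r is drawn at 1 + k1 r^2 times it, then the intrinsics apply), "world_from_camera" (4x4, takes a point from camera to world coordinates). Camera axes: x right, y down, z forward; pixel columns grow to the right and rows downward; lengths in mm; the calibration is good to about 2 mm. A picture is of the moment at which its call begins: read the wrist's pose just before it. camera_params takes no time and is no camera call; for the wrist camera it gives the pose at the moment of the call.
- sign_off(): hands the job in, once; it reports no verdict.
Trained networks look in the newest picture that a camera, given by its name, has taken for a name from the list of things; names that differ only in an ending like _2 or _b are one class to them, and where a whole thing is asked for, a point or a joint stands for the part that bears it (a point fixed in the world has none). Each returns a list of dicts, best first, with "p" (0 to 1); they miss things now and then, are a little off and sometimes report something else, mostly with a low value. They report only what shows in the picture. A call takes as long as a camera call. They do not tell look-alikes from the thing itself.
- search_frame(camera, label): "position" ([column, row] in pixels, amid what is visible of it).
- regions_of(camera, label): "pixels" (400x640 bool, what is visible of it) and "position" ([column, row] in pixels, amid what is visible of it).
- place_of(camera, label): "position" ([column, row] in pixels: a listed point, or the origin of a listed thing).
The state is a dict: "clock": time; "joint_positions": joint angles; "joint_velocities": joint speeds; "joint_efforts": joint torques, N m; "tcp_pos": TCP position; "tool_rot": TCP orientation; "wrist_force": force on the tool from outside, world axes, zero at the start; "ft_torque": the same for the moment, N m; "gripper_width": finger opening in mm.
Only numpy, scipy, OpenCV 4.12 (cv2) and the standard library are available. Lean on these libraries where they do the work, as an engineer would, in place of code of your own. Each camera call takes 0.05 s, during which the arm holds its last target.

## Working session

There is one attempt and no reset: what is moved stays moved. The work goes in short steps, Python scripts to look and compute and a tool call to move; the robot and the scene stay as the last step left them, time stands still between calls to the robot, and variables do not carry over. Pictures are saved under pics/ and viewed, and the job is handed in when it is done.

Besides the shell and the picture viewer there is one more tool, called after "Call:" by a JSON object that holds its "fn" and its "kwargs". step_arm: Moves the arm, as the interface text tells. Its arguments: {"type":"object","properties":{"series":{"type":"array","items":{"type":"object","properties":{"ax":{"type":"number"},"ay":{"type":"number"},"az":{"type":"number"},"dx":{"type":"number"},"dy":{"type":"number"},"dz":{"type":"number"},"claw":{"type":"number"}}}}},"required":["series"]}

```bash
mkdir -p pics; ls
python3 - <<'E'
from cell import *
import cv2,numpy as np
print(get_obs())
for n in ["scene","side","wrist"]:
    im=get_image(n); cv2.imwrite(f"pics/{n}0.png",cv2.cvtColor(im,cv2.COLOR_RGB2BGR))
    p=camera_params(n); print(n,np.round(p["intrinsics"],1).tolist(),p["k1"],np.round(p["world_from_camera"],4).tolist())
E
```

```text
pics
{'clock': 0.0, 'joint_positions': array([-1.31867870e+00,  9.18557768e-02,  1.23191003e+00, -2.53158806e-05,
        1.81981071e+00, -5.66960609e-02]), 'joint_velocities': array([-0.00083616,  0.00046366, -0.00099783,  0.00195731, -0.00024095,
        0.00021157]), 'joint_efforts': array([-1.53788633e-04, -4.58744788e+01, -4.18021309e+01, -1.67796206e-04,
        1.17222863e-02,  4.67476564e-07]), 'tcp_pos': array([ 182.27622096, -571.33369871,  230.13909136]), 'tool_rot': array([-9.86004903e-04,  9.88102920e-01,  1.53790882e-01, -1.08980511e-04]), 'wrist_force': array([-0.08588868, -1.09771574,  0.21316825]), 'ft_torque': array([ 0.03128998, -0.00976294,  0.02781037]), 'gripper_width': 85.05295636881326}
scene [[422.3, 0.0, 320.1], [0.0, 422.3, 194.9], [0.0, 0.0, 1.0]] -0.004076529670569922 [[0.5638, 0.6041, -0.5632, 1222.2678], [0.8259, -0.417, 0.3795, -482.7885], [-0.0056, -0.6791, -0.734, 963.1417], [0.0, 0.0, 0.0, 1.0]]
side [[406.5, 0.0, 313.1], [0.0, 406.5, 194.6], [0.0, 0.0, 1.0]] -0.09991843394128669 [[-0.9072, -0.3144, 0.2794, 67.9326], [-0.4205, 0.6639, -0.6184, 907.0471], [0.0089, -0.6785, -0.7345, 1219.547], [0.0, 0.0, 0.0, 1.0]]
wrist [[312.2, 0.0, 325.3], [0.0, 312.2, 200.0], [0.0, 0.0, 1.0]] -0.03334842547796217 [[0.3034, -0.9055, -0.2967, 259.6745], [-0.9529, -0.2893, -0.0915, -545.6537], [-0.003, 0.3105, -0.9506, 372.3981], [0.0, 0.0, 0.0, 1.0]]
```

View pics/scene0.png

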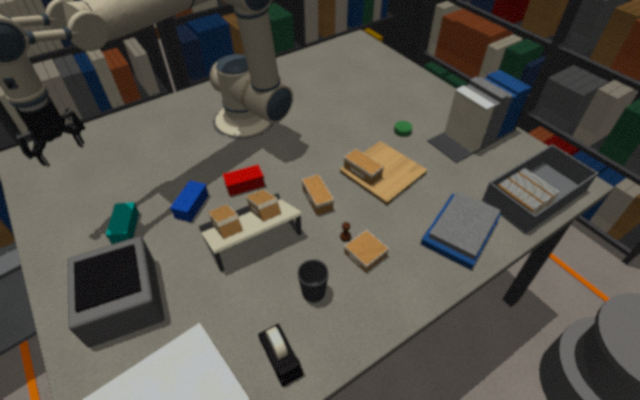

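View pics/side0.png

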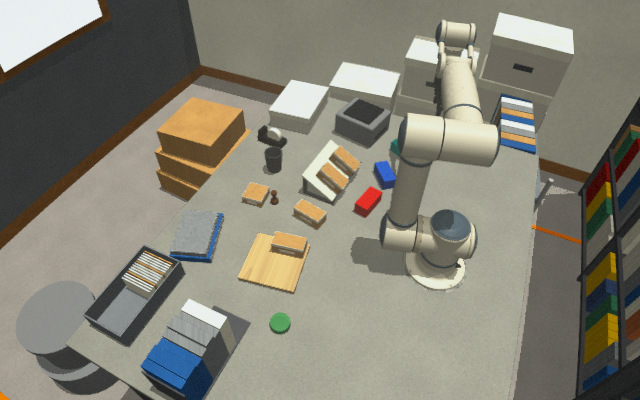

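View pics/wrist0.png

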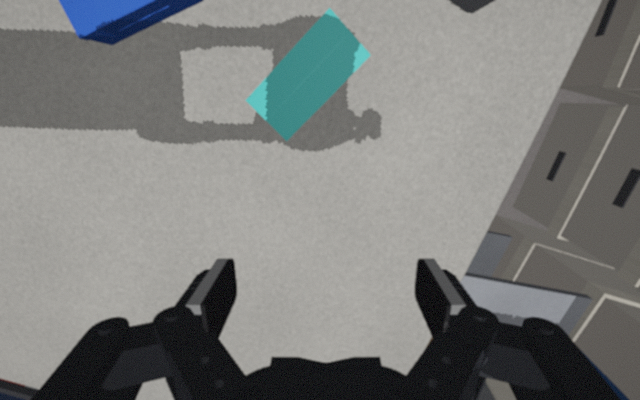

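```bash
cat > h.py <<'E'
import numpy as np,cv2
from cell import *
def project(n_or_p,P):
    p=camera_params(n_or_p) if isinstance(n_or_p,str) else n_or_p
    T=np.linalg.inv(np.array(p["world_from_camera"],float)); K=np.array(p["intrinsics"])
    X=np.atleast_2d(P)@T[:3,:3].T+T[:3,3]
    s=X[:,:2]/X[:,2:]; r2=(s**2).sum(1,keepdims=True); s=s*(1+p["k1"]*r2)
    return s@K[:2,:2].T+K[:2,2]
def ray(p,uv):
    if isinstance(p,str): p=camera_params(p)
    K=np.array(p["intrinsics"]); d=(np.array(uv,float)-K[:2,2])/np.array([K[0,0],K[1,1]]); s=d.copy()
    for _ in range(20): s=d/(1+p["k1"]*(s@s))
    T=np.array(p["world_from_camera"]); return T[:3,3],T[:3,:3]@np.array([s[0],s[1],1])
def onplane(p,uv,z):
    o,d=ray(p,uv); return o+d*(z-o[2])/d[2]
def save(n,name,crop=None,f=1):
    im=get_image(n)
    c=im if crop is None else im[crop[1]:crop[3],crop[0]:crop[2]]
    if f!=1: c=cv2.resize(c,None,fx=f,fy=f,interpolation=cv2.INTER_CUBIC)
    cv2.imwrite("pics/"+name,cv2.cvtColor(c,cv2.COLOR_RGB2BGR)); np.save("pics/"+name[:-4]+".npy",im); return im
E
python3 - <<'E'
from h import *
for n,c in (("scene",(190,120,440,290)),("side",(230,130,380,300))):
    save(n,n+"_c.png",c,3)
    for l,z in (("slab",0),("rack",0),("carton_c",0),("square_box",0),("stamp",0),("pencil_pot",0),("paperweight",0),("carton_laid",20)):
        for d in place_of(n,l)[:6]:
            if d["p"]>.25: print(n,l,round(d["p"],2),np.round(d["position"]),np.round(onplane(n,d["position"],z)[:2]))
E
```

```text
scene slab 0.7 [382. 172.] [511. 239.]
scene rack 0.77 [250. 235.] [ 498. -238.]
scene carton_c 0.9 [266. 212.] [ 449. -158.]
scene carton_c 0.82 [191. 205.] [ 293. -332.]
scene carton_c 0.75 [244. 186.] [ 313. -161.]
scene carton_c 0.73 [230. 229.] [ 445. -276.]
scene carton_c 0.73 [317. 198.] [490.  -2.]
scene square_box 0.67 [362. 256.] [738. -18.]
scene stamp 0.48 [344. 238.] [658. -21.]
scene pencil_pot 0.75 [313. 293.] [ 754. -193.]
scene pencil_pot 0.6 [404. 133.] [405. 432.]
scene paperweight 0.55 [403. 132.] [396. 435.]
scene carton_laid 0.67 [362. 170.] [487. 176.]
scene carton_laid 0.35 [319. 199.] [511.  -8.]
side slab 0.88 [275. 264.] [513. 241.]
side slab 0.28 [331. 179.] [ 500. -232.]
side rack 0.92 [332. 181.] [ 493. -223.]
side carton_c 0.85 [385. 179.] [ 293. -334.]
side carton_c 0.83 [309. 221.] [489.  13.]
side carton_c 0.81 [366. 204.] [ 317. -162.]
side carton_c 0.76 [341. 162.] [ 504. -350.]
side carton_c 0.68 [326. 181.] [ 515. -213.]
side carton_c 0.56 [403. 152.] [ 272. -538.]
side square_box 0.96 [257. 197.] [732.  -8.]
side square_box 0.67 [270. 165.] [ 777. -199.]
side square_box 0.36 [332. 181.] [ 493. -227.]
side stamp 0.42 [272. 201.] [667. -16.]
side pencil_pot 0.78 [273. 165.] [ 767. -205.]
side paperweight 0.72 [282. 323.] [387. 429.]
side carton_laid 0.71 [289. 246.] [494. 164.]
```

View pics/scene_c.png

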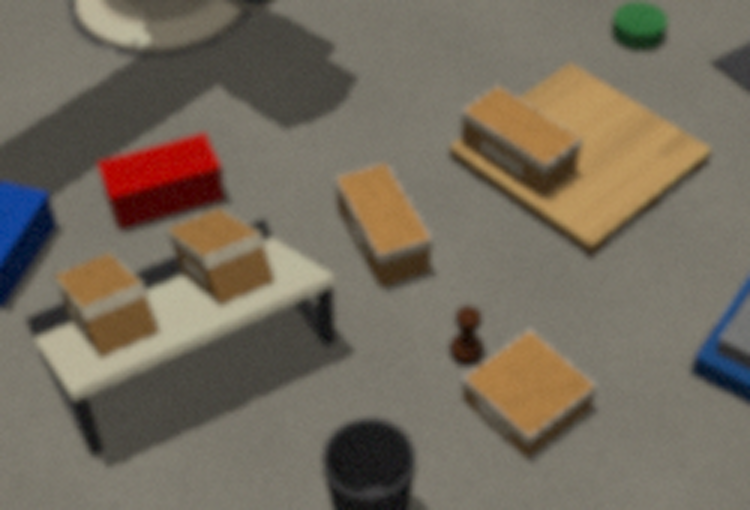

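View pics/side_c.png

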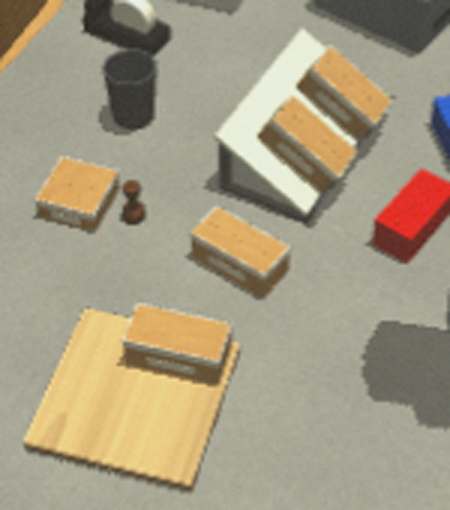

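```bash
cat >> h.py <<'E'
from scipy.spatial.transform import Rotation as Rn
import json,math
def Rq(q): return Rn.from_quat([q[1],q[2],q[3],q[0]])
def down(psi,tilt=0):
    "tool x heading psi(deg), z down; tilt(deg): rotation about tool y"
    a=math.radians(psi); x=np.array([math.cos(a),math.sin(a),0]); z=np.array([0,0,-1.]); y=np.cross(z,x)
    return Rn.from_matrix(np.stack([x,y,z],1))*Rn.from_rotvec([0,math.radians(tilt),0])
def plan(pos,R,n=None,v=40,claw=None,start=None,w=.14,dec=1):
    if start is None:
        o=get_obs(); start=(np.array(o["tcp_pos"]),Rq(o["tool_rot"]))
    p0,R0=start; pos=np.array(pos,float)
    rv=(R0.inv()*R).as_rotvec()
    if n is None: n=int(max(np.ceil(np.linalg.norm(pos-p0)/v),np.ceil(np.linalg.norm(rv)/w),1))
    rows=[]; p=p0.copy(); Rc=R0
    for i in range(n):
        a=(i+1)/n
        tgt=p0+a*(pos-p0); d=np.round(Rc.inv().apply(tgt-p),dec)
        Rt=R0*Rn.from_rotvec(rv*a); r=np.round((Rc.inv()*Rt).as_rotvec(),3)
        row=dict(zip(["dx","dy","dz","ax","ay","az"],[float(x) for x in list(d)+list(r)]))
        row={k:x for k,x in row.items() if abs(x)>1e-9}
        if claw is not None: row["claw"]=claw
        rows.append(row); p=p+Rc.apply(d); Rc=Rc*Rn.from_rotvec(r)
    print(n,json.dumps(rows)); return p,Rc
E
python3 - <<'E'
from h import *
plan([470,-225,320],down(160),v=45)
E
```

```text
18 [{"dx": 21.1, "dy": -13.5, "dz": -4.9, "az": -0.138}, {"dx": 22.7, "dy": -10.5, "dz": -5.0, "az": -0.138}, {"dx": 24.0, "dy": -7.2, "dz": -4.9, "az": -0.138}, {"dx": 24.7, "dy": -3.9, "dz": -4.9, "az": -0.138}, {"dx": 25.0, "dy": -0.4, "dz": -4.9, "az": -0.138}, {"dx": 24.8, "dy": 3.0, "dz": -5.0, "az": -0.138}, {"dx": 24.2, "dy": 6.4, "dz": -4.9, "az": -0.138}, {"dx": 23.1, "dy": 9.7, "dz": -4.9, "az": -0.138}, {"dx": 21.5, "dy": 12.7, "dz": -5.0, "az": -0.138}, {"dx": 19.6, "dy": 15.6, "dz": -4.9, "az": -0.138}, {"dx": 17.2, "dy": 18.2, "dz": -4.9, "az": -0.138}, {"dx": 14.6, "dy": 20.3, "dz": -4.9, "az": -0.138}, {"dx": 11.7, "dy": 22.2, "dz": -5.0, "az": -0.138}, {"dx": 8.5, "dy": 23.5, "dz": -4.9, "az": -0.138}, {"dx": 5.1, "dy": 24.5, "dz": -4.9, "az": -0.138}, {"dx": 1.8, "dy": 25.0, "dz": -5.0, "az": -0.138}, {"dx": -1.7, "dy": 24.9, "dz": -4.9, "az": -0.138}, {"dx": -5.1, "dy": 24.5, "dz": -4.9, "az": -0.138}]
```

Call:
{"fn": "step_arm", "kwargs": {"series": [{"dx":21,"dy":-13.5,"dz":-5,"az":-0.138},{"dx":22.7,"dy":-10.5,"dz":-5,"az":-0.138},{"dx":24,"dy":-7,"dz":-5,"az":-0.138},{"dx":24.7,"dy":-4,"dz":-5,"az":-0.138},{"dx":25,"dy":-0.4,"dz":-5,"az":-0.138},{"dx":24.8,"dy":3,"dz":-5,"az":-0.138},{"dx":24,"dy":6.4,"dz":-5,"az":-0.138},{"dx":23,"dy":9.7,"dz":-5,"az":-0.138},{"dx":21.5,"dy":12.7,"dz":-5,"az":-0.138},{"dx":19.6,"dy":15.6,"dz":-5,"az":-0.138},{"dx":17,"dy":18,"dz":-5,"az":-0.138},{"dx":14.6,"dy":20,"dz":-5,"az":-0.138},{"dx":11.7,"dy":22,"dz":-5,"az":-0.138},{"dx":8.5,"dy":23.5,"dz":-5,"az":-0.138},{"dx":5,"dy":24.5,"dz":-5,"az":-0.138},{"dx":2,"dy":25,"dz":-5,"az":-0.138},{"dx":-2,"dy":25,"dz":-5,"az":-0.138},{"dx":-5,"dy":24.5,"dz":-5,"az":-0.138},{},{}]}}

```text
schema error: expected keys ax, ay, az, dx, dy, dz, claw
```

Run:
```python
from h import *
save("wrist","w1.png")
print(get_obs()["tcp_pos"],get_obs()["joint_positions"])
```

```text
[ 182.34697327 -571.63293745  231.2669812 ] [-1.31869985e+00  9.11108469e-02  1.23070307e+00 -5.50218410e-06
  1.81980383e+00 -5.67153282e-02]
```

View pics/w1.png

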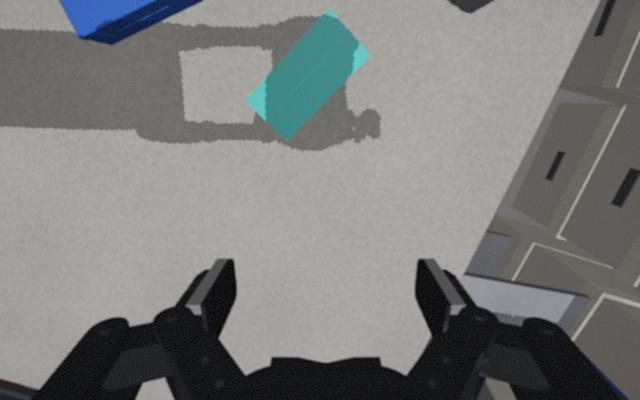

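```bash
sed -i 's/^        row={k:x.*$/        row={"ax":0,"ay":0,"az":0,"dx":0,"dy":0,"dz":0,"claw":0,**row}; row={k:(x if abs(x)>1e-9 else 0) for k,x in row.items()}/; s/^        if claw is not None.*$/        row["claw"]=1 if claw is None else claw/' h.py
python3 - <<'E'
from h import *
plan([470,-225,320],down(160),v=45,dec=0)
E
```

```text
18 [{"ax": 0, "ay": 0, "az": -0.138, "dx": 21.0, "dy": -13.0, "dz": -5.0, "claw": 1}, {"ax": 0, "ay": 0, "az": -0.138, "dx": 23.0, "dy": -11.0, "dz": -5.0, "claw": 1}, {"ax": 0, "ay": 0, "az": -0.138, "dx": 24.0, "dy": -7.0, "dz": -5.0, "claw": 1}, {"ax": 0, "ay": 0, "az": -0.138, "dx": 25.0, "dy": -4.0, "dz": -5.0, "claw": 1}, {"ax": 0, "ay": 0, "az": -0.138, "dx": 25.0, "dy": -1.0, "dz": -5.0, "claw": 1}, {"ax": 0, "ay": 0, "az": -0.138, "dx": 24.0, "dy": 3.0, "dz": -5.0, "claw": 1}, {"ax": 0, "ay": 0, "az": -0.138, "dx": 25.0, "dy": 7.0, "dz": -5.0, "claw": 1}, {"ax": 0, "ay": 0, "az": -0.138, "dx": 23.0, "dy": 9.0, "dz": -4.0, "claw": 1}, {"ax": 0, "ay": 0, "az": -0.138, "dx": 21.0, "dy": 13.0, "dz": -5.0, "claw": 1}, {"ax": 0, "ay": 0, "az": -0.138, "dx": 20.0, "dy": 16.0, "dz": -5.0, "claw": 1}, {"ax": 0, "ay": 0, "az": -0.138, "dx": 17.0, "dy": 18.0, "dz": -5.0, "claw": 1}, {"ax": 0, "ay": 0, "az": -0.138, "dx": 15.0, "dy": 20.0, "dz": -5.0, "claw": 1}, {"ax": 0, "ay": 0, "az": -0.138, "dx": 11.0, "dy": 22.0, "dz": -5.0, "claw": 1}, {"ax": 0, "ay": 0, "az": -0.138, "dx": 9.0, "dy": 24.0, "dz": -5.0, "claw": 1}, {"ax": 0, "ay": 0, "az": -0.138, "dx": 5.0, "dy": 24.0, "dz": -5.0, "claw": 1}, {"ax": 0, "ay": 0, "az": -0.138, "dx": 2.0, "dy": 25.0, "dz": -5.0, "claw": 1}, {"ax": 0, "ay": 0, "az": -0.138, "dx": -2.0, "dy": 25.0, "dz": -5.0, "claw": 1}, {"ax": 0, "ay": 0, "az": -0.138, "dx": -5.0, "dy": 25.0, "dz": -5.0, "claw": 1}]
```

Call:
{"fn": "step_arm", "kwargs": {"series": [{"ax":0,"ay":0,"az":-0.138,"dx":21,"dy":-13,"dz":-5,"claw":1},{"ax":0,"ay":0,"az":-0.138,"dx":23,"dy":-11,"dz":-5,"claw":1},{"ax":0,"ay":0,"az":-0.138,"dx":24,"dy":-7,"dz":-5,"claw":1},{"ax":0,"ay":0,"az":-0.138,"dx":25,"dy":-4,"dz":-5,"claw":1},{"ax":0,"ay":0,"az":-0.138,"dx":25,"dy":-1,"dz":-5,"claw":1},{"ax":0,"ay":0,"az":-0.138,"dx":24,"dy":3,"dz":-5,"claw":1},{"ax":0,"ay":0,"az":-0.138,"dx":25,"dy":7,"dz":-5,"claw":1},{"ax":0,"ay":0,"az":-0.138,"dx":23,"dy":9,"dz":-4,"claw":1},{"ax":0,"ay":0,"az":-0.138,"dx":21,"dy":13,"dz":-5,"claw":1},{"ax":0,"ay":0,"az":-0.138,"dx":20,"dy":16,"dz":-5,"claw":1},{"ax":0,"ay":0,"az":-0.138,"dx":17,"dy":18,"dz":-5,"claw":1},{"ax":0,"ay":0,"az":-0.138,"dx":15,"dy":20,"dz":-5,"claw":1},{"ax":0,"ay":0,"az":-0.138,"dx":11,"dy":22,"dz":-5,"claw":1},{"ax":0,"ay":0,"az":-0.138,"dx":9,"dy":24,"dz":-5,"claw":1},{"ax":0,"ay":0,"az":-0.138,"dx":5,"dy":24,"dz":-5,"claw":1},{"ax":0,"ay":0,"az":-0.138,"dx":2,"dy":25,"dz":-5,"claw":1},{"ax":0,"ay":0,"az":-0.138,"dx":-2,"dy":25,"dz":-5,"claw":1},{"ax":0,"ay":0,"az":-0.138,"dx":-5,"dy":25,"dz":-5,"claw":1},{"ax":0,"ay":0,"az":0,"dx":0,"dy":0,"dz":0,"claw":1}]}}

```text
clock: 3.0
tcp_pos: [471.4, -222.5, 320.9]
tool_rot: [0.001, 0.17, 0.985, 0.0]
wrist_force: [-1.4, 0.4, 0.1]
gripper_width: 85.1
```

Run:
```python
from h import *
save("wrist","w1.png")
o=get_obs();print(o["tcp_pos"],o["joint_positions"],o["clock"])
np.save("w1p.npy",camera_params("wrist"),allow_pickle=True)
```

```text
[ 470.56760498 -223.62225121  320.58477851] [-5.08887160e-01 -8.42453629e-02  1.24676258e+00 -7.42647713e-05
  1.97855638e+00 -1.73221636e+00] 3.05
```

View pics/w1.png

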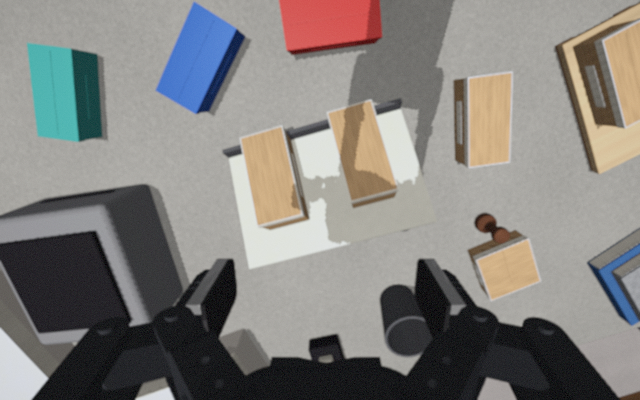

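Run:
```python
from h import *
im=np.load("pics/w1.npy")
for nm,(a,b,c,d) in {"k1":(215,90,445,275),"k2":(440,50,560,190)}.items():
    f=3.4 if nm=="k1" else 4
    cv2.imwrite(f"pics/w1{nm}.png",cv2.resize(im[b:d,a:c][...,::-1],None,fx=f,fy=f,interpolation=cv2.INTER_CUBIC))
```

```text
(no output)
```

View pics/w1k1.png

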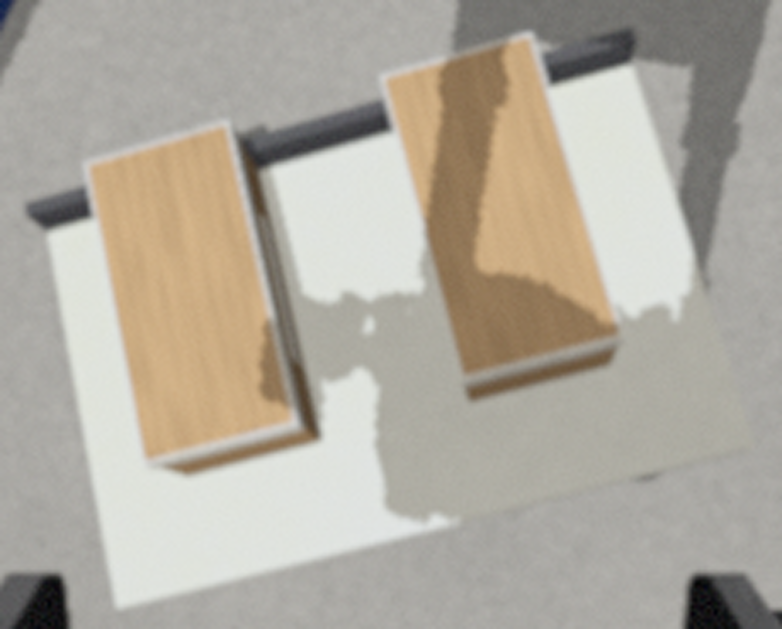

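View pics/w1k2.png

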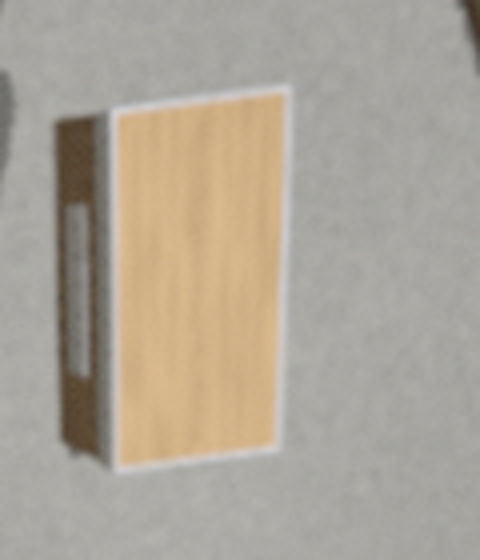

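```bash
cat > fit1.py <<'E'
from h import *
from scipy.optimize import least_squares
P=np.load("w1p.npy",allow_pickle=True).item()
k1=lambda a: np.array(a)/3.4+[215,90]-.35
k2=lambda a: np.array(a)/4+[440,50]-.37
top=np.array([[-58,-28,50],[58,-28,50],[58,28,50],[-58,28,50.]])
def box(par,tilt=0):
    x,y,z,yaw=par[:4]; R=Rn.from_euler('z',yaw)*Rn.from_euler('y',-tilt)
    return R,np.array([x,y,z])
c=k2([[115,470],[280,448],[290,88],[110,112]])  # far-left.. order to be matched
def fitflat(px,z,guess):
    best=None
    for roll in range(4):
        for rev in (0,1):
            q=np.roll(px[::-1] if rev else px,roll,0)
            f=lambda s:(project(P,Rn.from_euler('z',s[2]).apply(top)+[s[0],s[1],z])-q).ravel()
            r=least_squares(f,guess)
            if best is None or r.cost<best.cost: best=r
    return best
r=fitflat(c,0,[490,0,0]); print("c",r.x,r.cost,r.fun.round(1)[:8])
# rack
t=math.radians(30)
A=k1([[85,165],[228,122],[297,422],[147,458]])   # left in img
B=k1([[381,76],[532,35],[616,328],[466,374]])
rk=k1([[47,232],[633,65],[748,447],[118,608]])
for dp in (72,72*math.cos(t)):
    rc=np.array([[-dp,-125,60-dp*math.tan(t)],[-dp,125,60-dp*math.tan(t)],[dp,125,60+dp*math.tan(t)],[dp,-125,60+dp*math.tan(t)]])
    for dz in (0,):
        g=lambda s:(project(P,Rn.from_euler('z',s[2]).apply(rc)+[s[0],s[1],0])-rk).ravel()
        r=least_squares(g,[495,-230,-.3]); print("rack",dp,r.x,np.degrees(r.x[2]),r.cost,r.fun.round(1))
        rx=r.x
        for nm,q,v0 in (("L",A,-60),("R",B,60)):
            # carton in rack: along slope u, across v, yaw w ; then free height h
            def pts(s):
                X=Rn.from_euler('z',s[2]).apply(top)+[s[0],s[1],s[3]]
                X=Rn.from_euler('y',-t).apply(X)+[0,0,60]
                return Rn.from_euler('z',rx[2]).apply(X)+[rx[0],rx[1],0]
            best=None
            for roll in range(4):
                qq=np.roll(q,roll,0)
                for q3 in (qq,qq[::-1]):
                    for free in (0,):
                        s=least_squares(lambda s:(project(P,pts(np.r_[s,0]))-q3).ravel(),[-10,v0,0])
                        if best is None or s.cost<best[0].cost: best=(s,q3)
            s,q3=best
            s4=least_squares(lambda s:(project(P,pts(s))-q3).ravel(),np.r_[s.x,0])
            print(nm,s.x.round(3),s.cost,s.fun.round(1),"free h",s4.x.round(2),s4.cost)
E
python3 fit1.py
```

```text
c [495.64405505  -3.16522936   2.9405028 ] 0.4665529734123665 [-0.1  0.3 -0.2 -0.6  0.3 -0.2  0.1  0.6]
rack 72 [ 5.03918206e+02 -2.32804457e+02 -7.61301633e-02] -4.361937050375707 16.232439248703656 [-0.5 -2.5 -1.6 -2.2  2.3  2.6 -0.5  2.5]
L [-21.093 -58.228   3.15 ] 2.0498037905886743 [ 0.5 -0.2 -0.1 -0.7 -0.  -0.8 -0.6  1.5] free h [-23.   -59.61   3.15  -5.67] 0.7850594039141113
R [-2.2266e+01  5.5681e+01  4.0000e-03] 6.131338550227201 [-0.3 -0.8 -1.4  0.6  2.1  1.4 -0.6 -1.6] free h [-25.65  56.44   0.    -9.98] 2.0836346907977346
rack 62.353829072479584 [ 5.04647283e+02 -2.32724418e+02 -7.65446020e-02] -4.385682640469416 60.01012761236058 [ 1.1  5.   1.   5.6 -0.2 -5.4 -1.7 -5.4]
L [-21.813 -58.466   3.15 ] 1.897358730032989 [ 0.5 -0.2 -0.1 -0.7  0.  -0.7 -0.6  1.5] free h [-23.6  -59.76   3.15  -5.33] 0.7840298402211754
R [-2.3036e+01  5.5556e+01  4.0000e-03] 5.826072435828979 [-0.3 -0.8 -1.4  0.6  2.1  1.4 -0.6 -1.5] free h [-26.29  56.29   0.    -9.6 ] 2.08328918911671
```

Run:
```python
from h import *
plan([475,130,330],down(170),v=45,dec=0)
```

```text
8 [{"ax": 0, "ay": 0, "az": -0.022, "dx": 15.0, "dy": 42.0, "dz": -1.0, "claw": 1}, {"ax": 0, "ay": 0, "az": -0.021, "dx": 13.0, "dy": 42.0, "dz": -1.0, "claw": 1}, {"ax": 0, "ay": 0, "az": -0.022, "dx": 13.0, "dy": 42.0, "dz": -2.0, "claw": 1}, {"ax": 0, "ay": 0, "az": -0.021, "dx": 12.0, "dy": 43.0, "dz": -1.0, "claw": 1}, {"ax": 0, "ay": 0, "az": -0.022, "dx": 11.0, "dy": 43.0, "dz": -1.0, "claw": 1}, {"ax": 0, "ay": 0, "az": -0.022, "dx": 10.0, "dy": 43.0, "dz": -1.0, "claw": 1}, {"ax": 0, "ay": 0, "az": -0.021, "dx": 9.0, "dy": 43.0, "dz": -1.0, "claw": 1}, {"ax": 0, "ay": 0, "az": -0.022, "dx": 8.0, "dy": 43.0, "dz": -2.0, "claw": 1}]
```

Call:
{"fn": "step_arm", "kwargs": {"series": [{"ax":0,"ay":0,"az":-0.022,"dx":15,"dy":42,"dz":-1,"claw":1},{"ax":0,"ay":0,"az":-0.022,"dx":13,"dy":42,"dz":-1,"claw":1},{"ax":0,"ay":0,"az":-0.022,"dx":13,"dy":42,"dz":-2,"claw":1},{"ax":0,"ay":0,"az":-0.022,"dx":12,"dy":43,"dz":-1,"claw":1},{"ax":0,"ay":0,"az":-0.022,"dx":11,"dy":43,"dz":-1,"claw":1},{"ax":0,"ay":0,"az":-0.022,"dx":10,"dy":43,"dz":-1,"claw":1},{"ax":0,"ay":0,"az":-0.022,"dx":9,"dy":43,"dz":-1,"claw":1},{"ax":0,"ay":0,"az":-0.022,"dx":8,"dy":43,"dz":-2,"claw":1},{"ax":0,"ay":0,"az":0,"dx":0,"dy":0,"dz":0,"claw":1},{"ax":0,"ay":0,"az":0,"dx":0,"dy":0,"dz":0,"claw":1}]}}

```text
clock: 4.05
tcp_pos: [473.8, 128.7, 330.0]
tool_rot: [-0.0, 0.087, 0.996, -0.0]
wrist_force: [0.5, -0.1, -0.5]
gripper_width: 85.6
```

Run:
```python
from h import *
np.save("w2p.npy",camera_params("wrist"),allow_pickle=True)
save("wrist","w2.png")
o=get_obs();print(o["tcp_pos"],o["joint_positions"],o["clock"])
```

```text
[473.93346068 127.93940515 330.11289676] [ 1.94862883e-01 -1.56266036e-01  1.29558549e+00 -8.10004728e-04
  2.00260377e+00 -1.20158837e+00] 4.1
```

View pics/w2.png

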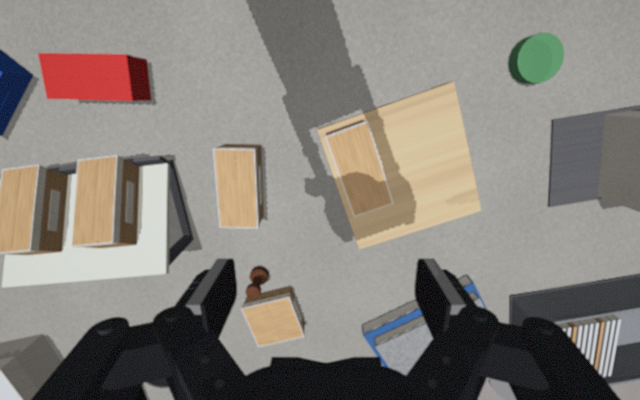

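Run:
```python
from h import *
im=np.load("pics/w2.npy")
for nm,(a,b,c,d),f in (("k1",(310,75,490,255),3.3),("k2",(200,135,280,240),5)):
    cv2.imwrite(f"pics/w2{nm}.png",cv2.resize(im[b:d,a:c][...,::-1],None,fx=f,fy=f,interpolation=cv2.INTER_CUBIC))
```

```text
(no output)
```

View pics/w2k1.png

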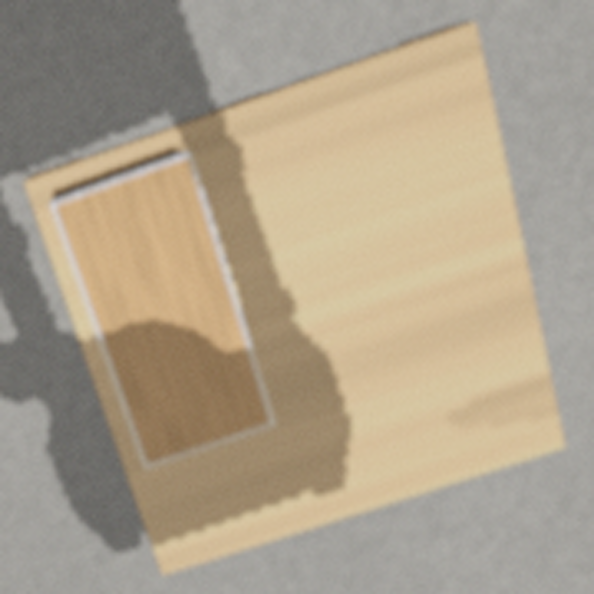

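View pics/w2k2.png

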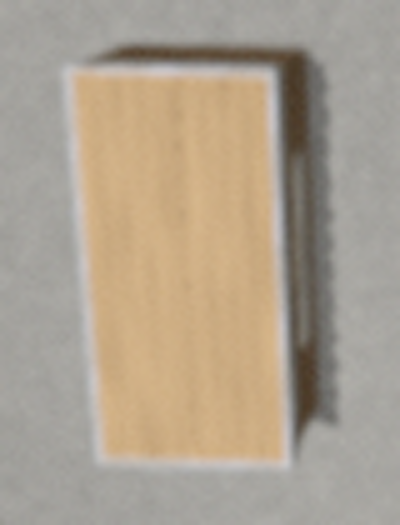

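```bash
cat > fit2.py <<'E'
from h import *
from scipy.optimize import least_squares
P=np.load("w2p.npy",allow_pickle=True).item()
k1=lambda a: np.array(a)/3.3+[310,75]-.35
k2=lambda a: np.array(a)/5+[200,135]-.4
top=np.array([[-58,-28,50],[-58,28,50],[58,28,50],[58,-28,50.]])
deck=np.array([[-100,-100,20],[-100,100,20],[100,100,20],[100,-100,20.]])
def fit(P,px,obj,z,g,free=False):
    f=lambda s:(project(P,Rn.from_euler('z',s[2]).apply(obj)+[s[0],s[1],z+(s[3] if len(s)>3 else 0)])-px).ravel()
    return least_squares(f,list(g)+([0] if free else []))
if __name__=="__main__":
  for fr in (0,1):
    s=fit(P,k1([[25,180],[475,22],[566,447],[164,575]]),deck,0,[512,240,.17],fr)
    l=fit(P,k1([[54,203],[187,155],[274,424],[147,468]]),top,20,[490,175,.17],fr)
    c=fit(P,k2([[66,68],[272,68],[292,463],[98,463]]),top,0,[495,-3,-.2],fr)
    for n,r in (("slab",s),("laid",l),("c",c)): print(n,r.x.round(3),r.cost.round(2),r.fun.round(1))
    d=Rn.from_euler('z',-s.x[2]).apply(np.r_[l.x[:2]-s.x[:2],0]); print("laid in slab",d,l.x[2]-s.x[2])
E
python3 fit2.py
```

```text
slab [5.18513e+02 2.40111e+02 1.64000e-01] 0.94 [-0.6  0.3  0.7 -0.7  0.3  0.3 -0.5  0.4]
laid [4.94468e+02 1.74038e+02 1.76000e-01] 0.96 [-0.9  0.3  0.8 -0.5  0.3  0.2 -0.2  0.1]
c [ 4.94986e+02 -5.09000e-01 -1.95000e-01] 0.5 [-0.2 -0.4 -0.2  0.3 -0.2  0.5  0.6 -0.3]
laid in slab [-34.520117   -61.25469826   0.        ] 0.011616116754306072
slab [ 5.19090e+02  2.40735e+02  1.64000e-01 -2.89000e+00] 0.24 [-0.   0.5  0.3 -0.2 -0.1 -0.1 -0.2 -0.2]
laid [ 4.95187e+02  1.74277e+02  1.76000e-01 -3.28400e+00] 0.66 [-0.6  0.6  0.7 -0.2  0.  -0.1 -0.2 -0.3]
c [ 4.94965e+02 -4.75000e-01 -1.95000e-01  1.01000e-01] 0.5 [-0.2 -0.4 -0.2  0.3 -0.2  0.5  0.6 -0.3]
laid in slab [-34.44233184 -61.65762724   0.        ] 0.011555153420970132
```

Run:
```python
from h import *
e=plan([471.5,2.5,90],down(168.8),v=42,dec=0)
plan([471.5,2.5,6],down(168.8),n=4,start=e,dec=1)
```

```text
7 [{"ax": 0, "ay": 0, "az": 0.003, "dx": -3.0, "dy": -18.0, "dz": 34.0, "claw": 1}, {"ax": 0, "ay": 0, "az": 0.003, "dx": -3.0, "dy": -17.0, "dz": 35.0, "claw": 1}, {"ax": 0, "ay": 0, "az": 0.003, "dx": -2.0, "dy": -18.0, "dz": 34.0, "claw": 1}, {"ax": 0, "ay": 0, "az": 0.003, "dx": -3.0, "dy": -18.0, "dz": 34.0, "claw": 1}, {"ax": -0.001, "ay": 0, "az": 0.003, "dx": -3.0, "dy": -17.0, "dz": 35.0, "claw": 1}, {"ax": 0, "ay": 0, "az": 0.003, "dx": -3.0, "dy": -18.0, "dz": 34.0, "claw": 1}, {"ax": 0, "ay": 0, "az": 0.003, "dx": -4.0, "dy": -18.0, "dz": 34.0, "claw": 1}]
4 [{"ax": 0, "ay": 0, "az": 0, "dx": 0.1, "dy": 0.1, "dz": 21.0, "claw": 1}, {"ax": 0, "ay": 0, "az": 0, "dx": 0.1, "dy": 0.1, "dz": 21.1, "claw": 1}, {"ax": 0, "ay": 0, "az": 0, "dx": 0.2, "dy": 0.1, "dz": 21.0, "claw": 1}, {"ax": 0, "ay": 0, "az": 0, "dx": 0.1, "dy": 0, "dz": 21.1, "claw": 1}]
```

Call:
{"fn": "step_arm", "kwargs": {"series": [{"ax":0,"ay":0,"az":0.003,"dx":-3,"dy":-18,"dz":34,"claw":1},{"ax":0,"ay":0,"az":0.003,"dx":-3,"dy":-17,"dz":35,"claw":1},{"ax":0,"ay":0,"az":0.003,"dx":-2,"dy":-18,"dz":34,"claw":1},{"ax":0,"ay":0,"az":0.003,"dx":-3,"dy":-18,"dz":34,"claw":1},{"ax":0,"ay":0,"az":0.003,"dx":-3,"dy":-17,"dz":35,"claw":1},{"ax":0,"ay":0,"az":0.003,"dx":-3,"dy":-18,"dz":34,"claw":1},{"ax":0,"ay":0,"az":0.003,"dx":-4,"dy":-18,"dz":34,"claw":1},{"ax":0,"ay":0,"az":0,"dx":0,"dy":0,"dz":0,"claw":1},{"ax":0,"ay":0,"az":0,"dx":0,"dy":0,"dz":0,"claw":1}]}}

```text
clock: 5.0
tcp_pos: [471.7, 1.7, 90.4]
tool_rot: [-0.0, 0.099, 0.995, 0.0]
wrist_force: [-0.6, 0.2, 0.1]
gripper_width: 85.3
```

Run:
```python
from h import *
np.save("w3p.npy",camera_params("wrist"),allow_pickle=True)
o=get_obs();print(o["tcp_pos"],o["tool_rot"])
save("wrist","w3.png")
```

```text
[471.72196787   1.73926948  90.4344032 ] [-4.59414170e-04  9.86610717e-02  9.95120986e-01  6.97297092e-05]
```

View pics/w3.png

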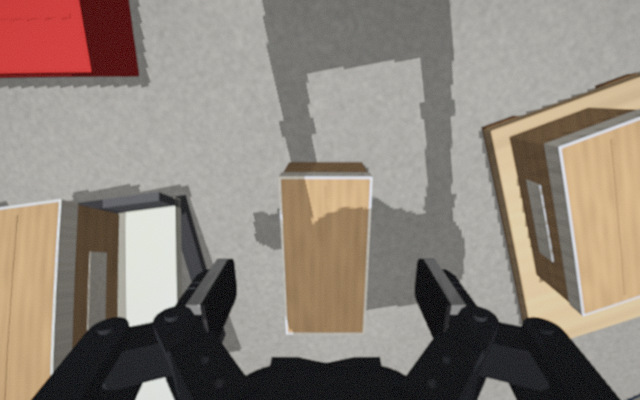

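Run:
```python
from fit2 import *
P=np.load("w3p.npy",allow_pickle=True).item()
for fr in (0,1):
    c=fit(P,np.array([[280.5,177],[371.5,177],[364,332.5],[287,332.5]]),top,0,[495,-3,-.2],fr); print(c.x,c.cost,c.fun.round(1))
```

```text
[ 4.95538826e+02 -5.78729504e-01 -2.00350578e-01] 2.7195281931722155 [-1.1 -0.7  1.1 -0.5  0.4  1.  -0.4  0.9]
[ 4.96555729e+02 -7.76104640e-01 -2.00363891e-01 -2.34233002e+00] 0.30332236659989165 [-0.5  0.1  0.5  0.2 -0.  -0.1  0.1 -0.2]
```

Call:
{"fn": "step_arm", "kwargs": {"series": [{"ax":0,"ay":0,"az":0,"dx":0,"dy":0,"dz":25,"claw":1},{"ax":0,"ay":0,"az":0,"dx":0,"dy":0,"dz":25,"claw":1},{"ax":0,"ay":0,"az":0,"dx":0,"dy":0,"dz":22,"claw":1},{"ax":0,"ay":0,"az":0,"dx":0,"dy":0,"dz":12,"claw":1},{"ax":0,"ay":0,"az":0,"dx":0,"dy":0,"dz":0,"claw":1}]}}

```text
clock: 5.55
tcp_pos: [472.0, 3.4, 6.2]
tool_rot: [-0.0, 0.097, 0.995, 0.0]
wrist_force: [-0.4, 0.7, 0.2]
gripper_width: 85.5
```

Call:
{"fn": "step_arm", "kwargs": {"series": [{"ax":0,"ay":0,"az":0,"dx":0,"dy":0,"dz":0,"claw":0},{"ax":0,"ay":0,"az":0,"dx":0,"dy":0,"dz":0,"claw":0},{"ax":0,"ay":0,"az":0,"dx":0,"dy":0,"dz":0,"claw":0},{"ax":0,"ay":0,"az":0,"dx":0,"dy":0,"dz":0,"claw":0},{"ax":0,"ay":0,"az":0,"dx":0,"dy":0,"dz":0,"claw":0},{"ax":0,"ay":0,"az":0,"dx":0,"dy":0,"dz":0,"claw":0}]}}

```text
clock: 6.15
tcp_pos: [473.6, 3.0, 8.5]
tool_rot: [0.002, 0.097, 0.995, 0.0]
wrist_force: [0.3, 0.6, 6.2]
gripper_width: 55.0
```

```bash
cat >> h.py <<'E'
SL=[518,240.2]; SY=math.radians(9.6)
def slab(x,y,z=0):
    v=Rn.from_euler('z',SY).apply([x,y,0]); return np.array([SL[0]+v[0],SL[1]+v[1],z])
E
python3 - <<'E'
from h import *
o=get_obs(); print(o["tcp_pos"],o["wrist_force"])
e=plan([473,3,140],down(168.8),n=5,dec=0,claw=0)
t=slab(7.7,62,140); print(t)
e=plan(t,down(189.6),start=e,v=30,claw=0)
E
```

```text
[473.61718325   2.97665562   8.54071941] [0.34654175 0.62016638 6.24925642]
5 [{"ax": 0, "ay": 0.001, "az": 0, "dx": 0, "dy": 0, "dz": -26.0, "claw": 0}, {"ax": 0, "ay": 0.001, "az": 0.001, "dx": 0, "dy": 0, "dz": -27.0, "claw": 0}, {"ax": 0, "ay": 0, "az": 0, "dx": 0, "dy": 0, "dz": -26.0, "claw": 0}, {"ax": 0, "ay": 0.001, "az": 0, "dx": 0, "dy": 0, "dz": -26.0, "claw": 0}, {"ax": 0, "ay": 0.001, "az": 0.001, "dx": 0, "dy": 0, "dz": -26.0, "claw": 0}]
[515.25250719 302.61587365 140.        ]
11 [{"ax": 0, "ay": 0, "az": -0.033, "dx": 1.6, "dy": 27.5, "dz": 0, "claw": 0}, {"ax": 0, "ay": 0, "az": -0.033, "dx": 0.6, "dy": 27.5, "dz": -0.1, "claw": 0}, {"ax": 0, "ay": 0, "az": -0.033, "dx": -0.2, "dy": 27.5, "dz": 0, "claw": 0}, {"ax": 0, "ay": 0, "az": -0.033, "dx": -1.2, "dy": 27.4, "dz": 0, "claw": 0}, {"ax": 0, "ay": 0, "az": -0.033, "dx": -2.1, "dy": 27.5, "dz": 0, "claw": 0}, {"ax": 0, "ay": 0, "az": -0.033, "dx": -2.9, "dy": 27.3, "dz": -0.1, "claw": 0}, {"ax": 0, "ay": 0, "az": -0.033, "dx": -3.9, "dy": 27.2, "dz": 0, "claw": 0}, {"ax": 0, "ay": 0, "az": -0.033, "dx": -4.8, "dy": 27.1, "dz": 0, "claw": 0}, {"ax": 0, "ay": 0, "az": -0.033, "dx": -5.6, "dy": 26.9, "dz": -0.1, "claw": 0}, {"ax": 0, "ay": 0, "az": -0.033, "dx": -6.6, "dy": 26.8, "dz": 0, "claw": 0}, {"ax": 0, "ay": 0, "az": -0.033, "dx": -7.4, "dy": 26.4, "dz": 0, "claw": 0}]
```

Call:
{"fn": "step_arm", "kwargs": {"series": [{"ax":0,"ay":0,"az":0,"dx":0,"dy":0,"dz":-20,"claw":0},{"ax":0,"ay":0,"az":0,"dx":0,"dy":0,"dz":-28,"claw":0},{"ax":0,"ay":0,"az":0,"dx":0,"dy":0,"dz":-28,"claw":0},{"ax":0,"ay":0,"az":0,"dx":0,"dy":0,"dz":-28,"claw":0},{"ax":0,"ay":0,"az":0,"dx":0,"dy":0,"dz":-28,"claw":0},{"ax":0,"ay":0,"az":-0.033,"dx":1.6,"dy":27.5,"dz":0,"claw":0},{"ax":0,"ay":0,"az":-0.033,"dx":0.6,"dy":27.5,"dz":0,"claw":0},{"ax":0,"ay":0,"az":-0.033,"dx":-0.2,"dy":27.5,"dz":0,"claw":0},{"ax":0,"ay":0,"az":-0.033,"dx":-1.2,"dy":27.4,"dz":0,"claw":0},{"ax":0,"ay":0,"az":-0.033,"dx":-2.1,"dy":27.5,"dz":0,"claw":0},{"ax":0,"ay":0,"az":-0.033,"dx":-2.9,"dy":27.3,"dz":0,"claw":0},{"ax":0,"ay":0,"az":-0.033,"dx":-3.9,"dy":27.2,"dz":0,"claw":0},{"ax":0,"ay":0,"az":-0.033,"dx":-4.8,"dy":27.1,"dz":0,"claw":0},{"ax":0,"ay":0,"az":-0.033,"dx":-5.6,"dy":26.9,"dz":0,"claw":0},{"ax":0,"ay":0,"az":-0.033,"dx":-6.6,"dy":26.8,"dz":0,"claw":0},{"ax":0,"ay":0,"az":-0.033,"dx":-7.4,"dy":26.4,"dz":0,"claw":0},{"ax":0,"ay":0,"az":0,"dx":0,"dy":0,"dz":0,"claw":0},{"ax":0,"ay":0,"az":0,"dx":0,"dy":0,"dz":0,"claw":0}]}}

```text
clock: 7.95
tcp_pos: [513.2, 302.9, 137.9]
tool_rot: [-0.0, -0.085, 0.996, -0.0]
wrist_force: [0.1, 0.1, -2.0]
gripper_width: 55.2
```

Run:
```python
from h import *
np.save("w4p.npy",camera_params("wrist"),allow_pickle=True)
o=get_obs();print(o["tcp_pos"],o["tool_rot"],o["gripper_width"])
save("wrist","w4.png")
plan(slab(7.7,62,45),down(189.6),n=4,claw=0)
```

```text
[513.18958446 302.88528607 137.91835512] [-4.42621116e-04 -8.48140944e-02  9.96396621e-01 -3.84536092e-04] 55.21162368126097
4 [{"ax": 0, "ay": 0, "az": 0, "dx": -0.5, "dy": 0, "dz": 23.3, "claw": 0}, {"ax": 0, "ay": 0, "az": 0.001, "dx": -0.5, "dy": 0, "dz": 23.2, "claw": 0}, {"ax": 0, "ay": -0.001, "az": 0, "dx": -0.5, "dy": 0, "dz": 23.3, "claw": 0}, {"ax": -0.001, "ay": 0, "az": 0, "dx": -0.5, "dy": 0, "dz": 23.3, "claw": 0}]
```

View pics/w4.png

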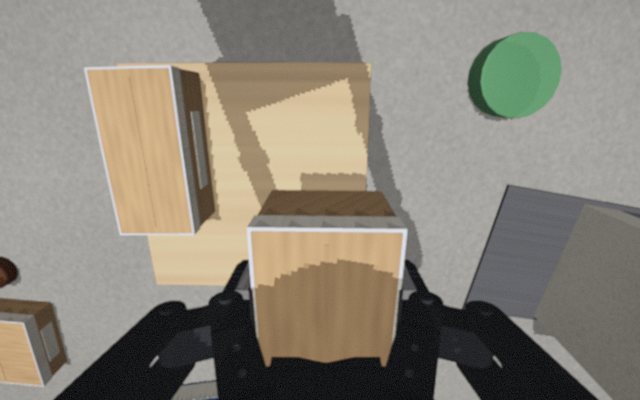

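Run:
```python
from h import *
P=np.load("w4p.npy",allow_pickle=True).item()
print(project(P,[slab(-100,100,20),slab(-100,-100,20),slab(100,-100,20),slab(-90,-90,70),slab(26,-34,70)]).round(1))
```

```text
[[371.8  61.2]
 [115.1  62.8]
 [156.5 285.1]
 [ 83.9  71.4]
 [192.7 238.1]]
```

Call:
{"fn": "step_arm", "kwargs": {"series": [{"ax":0,"ay":0,"az":0,"dx":-0.5,"dy":0,"dz":24,"claw":0},{"ax":0,"ay":0,"az":0,"dx":-0.5,"dy":0,"dz":24,"claw":0},{"ax":0,"ay":0,"az":0,"dx":-0.5,"dy":0,"dz":24,"claw":0},{"ax":0,"ay":0,"az":0,"dx":-0.5,"dy":0,"dz":22,"claw":0},{"ax":0,"ay":0,"az":0,"dx":0,"dy":0,"dz":4,"claw":0},{"ax":0,"ay":0,"az":0,"dx":0,"dy":0,"dz":3,"claw":0},{"ax":0,"ay":0,"az":0,"dx":0,"dy":0,"dz":0,"claw":0}]}}

```text
clock: 8.7
tcp_pos: [516.0, 302.9, 38.4]
tool_rot: [0.001, -0.084, 0.996, 0.0]
wrist_force: [-0.6, -0.4, -0.8]
gripper_width: 55.1
```

Call:
{"fn": "step_arm", "kwargs": {"series": [{"ax":0,"ay":0,"az":0,"dx":0.5,"dy":0,"dz":4,"claw":0},{"ax":0,"ay":0,"az":0,"dx":0,"dy":0,"dz":3,"claw":0},{"ax":0,"ay":0,"az":0,"dx":0,"dy":0,"dz":0,"claw":0}]}}

```text
clock: 9.0
tcp_pos: [514.9, 303.0, 30.3]
tool_rot: [-0.0, -0.085, 0.996, -0.0]
wrist_force: [-0.0, -0.5, -1.6]
gripper_width: 55.6
```

Call:
{"fn": "step_arm", "kwargs": {"series": [{"ax":0,"ay":0,"az":0,"dx":0,"dy":0,"dz":2,"claw":0},{"ax":0,"ay":0,"az":0,"dx":0,"dy":0,"dz":0,"claw":0}]}}

```text
clock: 9.2
tcp_pos: [515.2, 303.2, 28.7]
tool_rot: [0.0, -0.085, 0.996, 0.0]
wrist_force: [-0.3, -0.3, -0.3]
gripper_width: 55.7
```

Call:
{"fn": "step_arm", "kwargs": {"series": [{"ax":0,"ay":0,"az":0,"dx":0,"dy":0,"dz":1.5,"claw":0},{"ax":0,"ay":0,"az":0,"dx":0,"dy":0,"dz":0,"claw":0}]}}

```text
clock: 9.4
tcp_pos: [515.2, 303.2, 28.6]
tool_rot: [0.001, -0.085, 0.996, 0.0]
wrist_force: [-3.0, -0.8, 7.6]
gripper_width: 55.3
```

Call:
{"fn": "step_arm", "kwargs": {"series": [{"ax":0,"ay":0,"az":0,"dx":0,"dy":0,"dz":0,"claw":1},{"ax":0,"ay":0,"az":0,"dx":0,"dy":0,"dz":0,"claw":1},{"ax":0,"ay":0,"az":0,"dx":0,"dy":0,"dz":0,"claw":1},{"ax":0,"ay":0,"az":0,"dx":0,"dy":0,"dz":0,"claw":1},{"ax":0,"ay":0,"az":0,"dx":0,"dy":0,"dz":0,"claw":1},{"ax":0,"ay":0,"az":0,"dx":0,"dy":0,"dz":-20,"claw":1},{"ax":0,"ay":0,"az":0,"dx":0,"dy":0,"dz":-40,"claw":1},{"ax":0,"ay":0,"az":0,"dx":0,"dy":0,"dz":-45,"claw":1},{"ax":0,"ay":0,"az":0,"dx":10,"dy":-10,"dz":-45,"claw":1},{"ax":0,"ay":0,"az":0,"dx":10,"dy":-20,"dz":-45,"claw":1},{"ax":0,"ay":0,"az":0,"dx":10,"dy":-20,"dz":-40,"claw":1},{"ax":0,"ay":0,"az":0,"dx":0,"dy":0,"dz":0,"claw":1},{"ax":0,"ay":0,"az":0,"dx":0,"dy":0,"dz":0,"claw":1}]}}

```text
clock: 10.7
tcp_pos: [494.3, 248.7, 263.1]
tool_rot: [0.002, -0.084, 0.996, 0.001]
wrist_force: [0.2, 1.2, -0.4]
gripper_width: 85.4
```

Run:
```python
from h import *
np.save("w5p.npy",camera_params("wrist"),allow_pickle=True)
o=get_obs();print(o["tcp_pos"],o["tool_rot"],o["gripper_width"])
im=save("wrist","w5.png")
cv2.imwrite("pics/w5k.png",cv2.resize(im[30:230,190:450][...,::-1],None,fx=3,fy=3,interpolation=cv2.INTER_CUBIC))
```

```text
[494.28200615 248.67518651 263.12560214] [ 1.61663894e-03 -8.41080463e-02  9.96455133e-01  6.24846710e-04] 85.4051468223261
```

View pics/w5k.png

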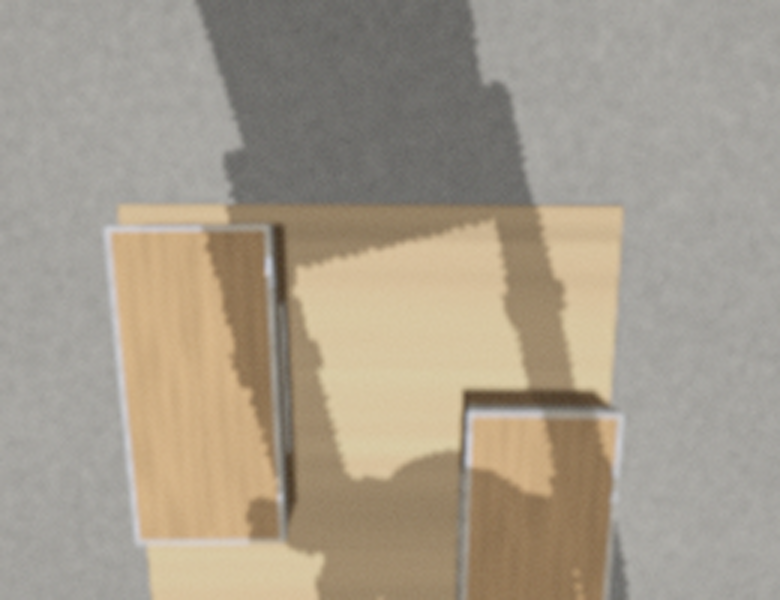

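Run:
```python
from fit2 import *
P=np.load("w5p.npy",allow_pickle=True).item()
k=lambda a: np.array(a)/3.+[190,30]-.33
s=fit(P,k([[118,206],[624,206]]),deck[:2],0,[518,240,.167]); print("slab",s.x,s.cost)
l=fit(P,k([[106,229],[272,227],[287,543],[136,543]]),top,20,[494,174,.17]); print("laid",l.x,l.cost)
c=fit(P,k([[467,412],[622,414]]),top[:2],20,[540,300,.17]); print("c",c.x,c.cost)
pp=project(P,[slab(32-58,62-28,70),slab(32-58,62+28,70),slab(-90,-90,70),slab(-90,-34,70)]);print((pp-[190,30]+.33)*3)
for n,r,w in (("l",l,(-32,-62)),("c",c,(32,62))): 
  for q in (s.x,[*SL,SY]): print(n,Rn.from_euler('z',-q[2]).apply(np.r_[r.x[:2]-q[:2],0])[:2].round(1),w,r.x[2]-q[2])
```

```text
slab [5.18599835e+02 2.40639556e+02 1.67102079e-01] 0.26439102560335637
laid [4.94023390e+02 1.74918019e+02 1.70721975e-01] 1.139800125994226
c [5.37562165e+02 3.08329211e+02 1.55801602e-01] 0.08909104476004284
[[460.68143279 416.53652026]
 [613.84073609 416.64581156]
 [104.31574954 235.17389627]
 [266.33952629 234.44552546]]
l [-35.2 -60.7] (-32, -62) 0.0036198956052139464
l [-34.5 -60.4] (-32, -62) 0.0031703667946244574
c [30.  63.6] (32, 62) -0.011300477800702702
c [30.7 63.9] (32, 62) -0.01175000661129219
```

```bash
cat >> h.py <<'E'
RK=[504,-232.8,math.radians(-4.4)]
def rackpt(u,v,h):
    "u up slope, v along rack y, h normal to face"
    X=Rn.from_euler('y',-math.pi/6).apply([u,v,h])+[0,0,60]
    return Rn.from_euler('z',RK[2]).apply(X)+[RK[0],RK[1],0]
E
python3 - <<'E'
from h import *
print(rackpt(-48,56,8),rackpt(-48,56,88))
e=plan([400,-120,290],down(170),v=45,dec=0)
e=plan(rackpt(-48,56,98),down(180+math.degrees(RK[2]),-30),v=45,dec=0,start=e); print(e[0])
E
```

```text
[ 462.86134997 -173.46901965   42.92820323] [ 422.97923988 -170.40025853  112.21023553]
9 [{"ax": 0, "ay": 0, "az": 0.038, "dx": 17.0, "dy": -39.0, "dz": -3.0, "claw": 1}, {"ax": 0, "ay": 0, "az": 0.038, "dx": 16.0, "dy": -39.0, "dz": -3.0, "claw": 1}, {"ax": 0, "ay": 0, "az": 0.038, "dx": 14.0, "dy": -40.0, "dz": -4.0, "claw": 1}, {"ax": 0, "ay": 0, "az": 0.039, "dx": 13.0, "dy": -40.0, "dz": -3.0, "claw": 1}, {"ax": 0, "ay": 0, "az": 0.038, "dx": 11.0, "dy": -41.0, "dz": -3.0, "claw": 1}, {"ax": 0, "ay": 0, "az": 0.038, "dx": 9.0, "dy": -41.0, "dz": -3.0, "claw": 1}, {"ax": 0, "ay": 0, "az": 0.038, "dx": 8.0, "dy": -42.0, "dz": -4.0, "claw": 1}, {"ax": 0, "ay": 0, "az": 0.038, "dx": 7.0, "dy": -41.0, "dz": -3.0, "claw": 1}, {"ax": 0, "ay": 0, "az": 0.038, "dx": 4.0, "dy": -42.0, "dz": -3.0, "claw": 1}]
4 [{"ax": -0.006, "ay": -0.131, "az": -0.024, "dx": -7.0, "dy": -12.0, "dz": 42.0, "claw": 1}, {"ax": -0.007, "ay": -0.131, "az": -0.023, "dx": 0, "dy": -12.0, "dz": 43.0, "claw": 1}, {"ax": -0.006, "ay": -0.131, "az": -0.024, "dx": 5.0, "dy": -12.0, "dz": 42.0, "claw": 1}, {"ax": -0.007, "ay": -0.131, "az": -0.024, "dx": 11.0, "dy": -12.0, "dz": 41.0, "claw": 1}]
[ 417.91015856 -169.8458695   121.18300026]
```

Call:
{"fn": "step_arm", "kwargs": {"series": [{"ax":0,"ay":0,"az":0.038,"dx":17,"dy":-39,"dz":-3,"claw":1},{"ax":0,"ay":0,"az":0.038,"dx":16,"dy":-39,"dz":-3,"claw":1},{"ax":0,"ay":0,"az":0.038,"dx":14,"dy":-40,"dz":-4,"claw":1},{"ax":0,"ay":0,"az":0.039,"dx":13,"dy":-40,"dz":-3,"claw":1},{"ax":0,"ay":0,"az":0.038,"dx":11,"dy":-41,"dz":-3,"claw":1},{"ax":0,"ay":0,"az":0.038,"dx":9,"dy":-41,"dz":-3,"claw":1},{"ax":0,"ay":0,"az":0.038,"dx":8,"dy":-42,"dz":-4,"claw":1},{"ax":0,"ay":0,"az":0.038,"dx":7,"dy":-41,"dz":-3,"claw":1},{"ax":0,"ay":0,"az":0.038,"dx":4,"dy":-42,"dz":-3,"claw":1},{"ax":-0.006,"ay":-0.131,"az":-0.024,"dx":-7,"dy":-12,"dz":42,"claw":1},{"ax":-0.007,"ay":-0.131,"az":-0.023,"dx":0,"dy":-12,"dz":43,"claw":1},{"ax":-0.006,"ay":-0.131,"az":-0.024,"dx":5,"dy":-12,"dz":42,"claw":1},{"ax":-0.007,"ay":-0.131,"az":-0.024,"dx":11,"dy":-12,"dz":41,"claw":1},{"ax":0,"ay":0,"az":0,"dx":0,"dy":0,"dz":0,"claw":1},{"ax":0,"ay":0,"az":0,"dx":0,"dy":0,"dz":0,"claw":1}]}}

```text
clock: 12.25
tcp_pos: [416.4, -169.0, 117.7]
tool_rot: [0.256, 0.039, 0.966, -0.008]
wrist_force: [1.4, -0.5, 2.9]
gripper_width: 85.2
```

Run:
```python
from h import *
np.save("w6p.npy",camera_params("wrist"),allow_pickle=True)
o=get_obs();print(o["tcp_pos"],o["tool_rot"],o["joint_positions"])
im=save("wrist","w6.png")
cv2.imwrite("pics/w6k.png",cv2.resize(im[...,::-1],None,fx=1.25,fy=1.25,interpolation=cv2.INTER_CUBIC))
```

```text
[ 416.36009594 -168.97062478  117.69985555] [ 0.25557985  0.03863391  0.9659863  -0.00753838] [-0.68050985 -0.82957692  2.21962736  0.29666818  1.32629985 -2.18110435]
```

View pics/w6k.png

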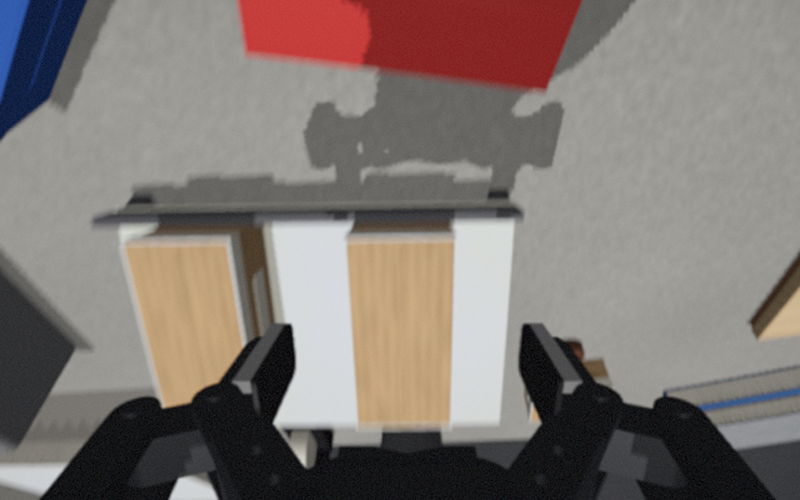

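```bash
cat > fitr.py <<'E'
from h import *
from scipy.optimize import least_squares
t=math.pi/6
def pts(s,obj):
    X=Rn.from_euler('y',-t).apply(Rn.from_euler('z',s[2]).apply(obj)+[s[0],s[1],s[3]])+[0,0,60]
    return Rn.from_euler('z',RK[2]).apply(X)+[RK[0],RK[1],0]
top=np.array([[-58,-28,50],[-58,28,50],[58,28,50],[58,-28,50.]])
def fitr(P,px,g,free):
    f=lambda s:(project(P,pts(s if free else np.r_[s,0],top))-px).ravel()
    return least_squares(f,list(g)+([0] if free else []))
E
python3 - <<'E'
from fitr import *
P=np.load("w6p.npy",allow_pickle=True).item()
px=np.array([[348,240],[454,240],[450,425],[358,425]])/1.25-.1
for fr in (0,1):
    r=fitr(P,px,[-24,56,0],fr); print(r.x.round(3),r.cost.round(2),r.fun.round(1))
px2=np.array([[125,246],[231,243]])/1.25-.1
# rack face right edge & bottom check
print(project(P,[rackpt(-82,125,0),rackpt(83,125,0),rackpt(-82,-125,0)])*1.25)
E
```

```text
[-1.675e+01  5.649e+01  3.000e-03] 6.96 [-2.1 -0.1  2.4 -1.   0.6  0.5 -0.9  1.3]
[-1.5145e+01  5.6454e+01  3.0000e-03 -3.2990e+00] 2.87 [-1.2  0.9  1.6  0.  -0.  -0.9 -0.4 -0.2]
[[512.44236192 204.83325648]
 [494.90999178 421.30087776]
 [113.70027724 208.08705347]]
```

Run:
```python
from h import *
R=down(180+math.degrees(RK[2]),-30)
e=plan(rackpt(-40,56.5,62),R,n=2)
e=plan(rackpt(-40,56.5,8),R,n=4,start=e,dec=0); print(e[0])
```

```text
2 [{"ax": -0.001, "ay": 0.002, "az": 0, "dx": -1.8, "dy": 0.5, "dz": 20.0, "claw": 1}, {"ax": -0.001, "ay": 0.002, "az": 0.001, "dx": -1.9, "dy": 0.5, "dz": 19.9, "claw": 1}]
4 [{"ax": 0, "ay": 0, "az": 0, "dx": 0, "dy": 0, "dz": 14.0, "claw": 1}, {"ax": 0, "ay": 0, "az": 0, "dx": 0, "dy": 0, "dz": 13.0, "claw": 1}, {"ax": 0, "ay": 0, "az": 0, "dx": 0, "dy": 0, "dz": 14.0, "claw": 1}, {"ax": 0, "ay": 0, "az": 0, "dx": 0, "dy": 0, "dz": 13.0, "claw": 1}]
[ 469.80637084 -173.45831102   46.93791666]
```

Call:
{"fn": "step_arm", "kwargs": {"series": [{"ax":0,"ay":0.002,"az":0,"dx":-1.8,"dy":0.5,"dz":20,"claw":1},{"ax":0,"ay":0.002,"az":0,"dx":-1.9,"dy":0.5,"dz":20,"claw":1},{"ax":0,"ay":0,"az":0,"dx":0,"dy":0,"dz":14,"claw":1},{"ax":0,"ay":0,"az":0,"dx":0,"dy":0,"dz":13,"claw":1},{"ax":0,"ay":0,"az":0,"dx":0,"dy":0,"dz":14,"claw":1},{"ax":0,"ay":0,"az":0,"dx":0,"dy":0,"dz":10,"claw":1},{"ax":0,"ay":0,"az":0,"dx":0,"dy":0,"dz":0,"claw":1},{"ax":0,"ay":0,"az":0,"dx":0,"dy":0,"dz":0,"claw":1}]}}

```text
clock: 13.1
tcp_pos: [468.9, -173.2, 49.0]
tool_rot: [0.259, 0.036, 0.965, -0.011]
wrist_force: [0.3, -0.6, 0.6]
gripper_width: 85.4
```

Run:
```python
from h import *
o=get_obs();print(o["tcp_pos"],o["wrist_force"])
R=down(180+math.degrees(RK[2]),-30)
plan(rackpt(-40,56.5,8),R,n=1)
np.save("w7p.npy",camera_params("wrist"),allow_pickle=True)
save("wrist","w7.png")
```

```text
[ 468.87461734 -173.22899859   48.98456189] [ 0.27069272 -0.601446    0.60799427]
1 [{"ax": -0.001, "ay": 0.001, "az": 0.003, "dx": 0.2, "dy": -0.2, "dz": 2.3, "claw": 1}]
```

View pics/w7.png

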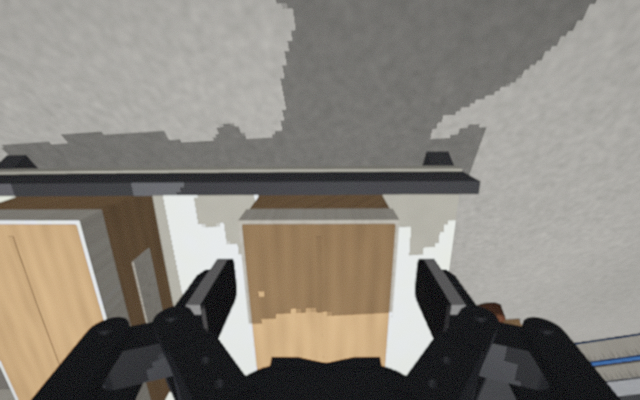

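Run:
```python
from h import *
o=get_obs(); R=Rq(o["tool_rot"]); p=o["tcp_pos"]
def width(P,R,p,a,b):
    oa,da=ray(P,a); ob,db=ray(P,b)
    oa=R.inv().apply(oa-p); da=R.inv().apply(da); db=R.inv().apply(db)
    # plane tool z = zt
    f=lambda zt:(oa+da*(zt-oa[2])/da[2], oa+db*(zt-oa[2])/db[2])
    zt=oa[2]+56/(abs(da[1]/da[2]-db[1]/db[2]))
    print("cam in tool",oa.round(1),"lid tool z",round(zt,1),[q.round(1) for q in f(zt)],[q.round(1) for q in f(zt-2)])
width(np.load("w7p.npy",allow_pickle=True).item(),R,p,[244,222.5],[396,222.5])
P4=np.load("w4p.npy",allow_pickle=True).item()
width(P4,Rq([-4.426e-4,-.0848,.9964,-3.8e-4]),np.array([513.19,302.885,137.92]),[249,229],[405.5,229])
```

```text
cam in tool [  78.3    1.7 -141.9] lid tool z -35.4 [array([ 34.7, -28.2, -35.4]), array([ 34.6,  27.8, -35.4])] [array([ 35.5, -27.6, -37.4]), array([ 35.5,  27.3, -37.4])]
cam in tool [  78.3    1.5 -142. ] lid tool z -39.3 [array([ 33.8, -25.7, -39.3]), array([ 33.7,  30.3, -39.3])] [array([ 34.6, -25.1, -41.3]), array([ 34.6,  29.8, -41.3])]
```

Call:
{"fn": "step_arm", "kwargs": {"series": [{"ax":0,"ay":0,"az":0,"dx":0,"dy":0,"dz":4,"claw":1},{"ax":0,"ay":0,"az":0,"dx":0,"dy":0,"dz":0,"claw":0},{"ax":0,"ay":0,"az":0,"dx":0,"dy":0,"dz":0,"claw":0},{"ax":0,"ay":0,"az":0,"dx":0,"dy":0,"dz":0,"claw":0},{"ax":0,"ay":0,"az":0,"dx":0,"dy":0,"dz":0,"claw":0},{"ax":0,"ay":0,"az":0,"dx":0,"dy":0,"dz":0,"claw":0},{"ax":0,"ay":0,"az":0,"dx":0,"dy":0,"dz":0,"claw":0}]}}

```text
clock: 13.85
tcp_pos: [468.4, -173.2, 41.7]
tool_rot: [0.257, 0.037, 0.966, -0.01]
wrist_force: [-6.3, -2.7, 4.5]
gripper_width: 55.6
```

Run:
```python
from h import *
o=get_obs();p=o["tcp_pos"];R=Rq(o["tool_rot"])
e=plan(p+[0,0,120],R,n=6,claw=0,dec=0)
e=plan(slab(62,-32+23.3,150),down(99.6),claw=0,start=(e[0]+[-30,60,0],down(175)),v=30,w=.1,dec=1)
```

```text
6 [{"ax": 0, "ay": 0, "az": 0, "dx": -10.0, "dy": 0, "dz": -17.0, "claw": 0}, {"ax": 0, "ay": 0, "az": 0, "dx": -10.0, "dy": 0, "dz": -18.0, "claw": 0}, {"ax": 0, "ay": 0, "az": 0, "dx": -10.0, "dy": 0, "dz": -17.0, "claw": 0}, {"ax": 0, "ay": 0, "az": 0, "dx": -10.0, "dy": 0, "dz": -17.0, "claw": 0}, {"ax": 0, "ay": 0, "az": 0, "dx": -10.0, "dy": 0, "dz": -18.0, "claw": 0}, {"ax": 0, "ay": 0, "az": 0, "dx": -10.0, "dy": 0, "dz": -17.0, "claw": 0}]
14 [{"ax": 0, "ay": 0, "az": 0.094, "dx": -7.9, "dy": 26.2, "dz": 0.8, "claw": 0}, {"ax": 0, "ay": 0, "az": 0.094, "dx": -5.4, "dy": 26.7, "dz": 0.9, "claw": 0}, {"ax": 0, "ay": 0, "az": 0.094, "dx": -2.8, "dy": 27.2, "dz": 0.8, "claw": 0}, {"ax": 0, "ay": 0, "az": 0.094, "dx": -0.3, "dy": 27.3, "dz": 0.9, "claw": 0}, {"ax": 0, "ay": 0, "az": 0.094, "dx": 2.2, "dy": 27.2, "dz": 0.8, "claw": 0}, {"ax": 0, "ay": 0, "az": 0.094, "dx": 4.9, "dy": 26.9, "dz": 0.9, "claw": 0}, {"ax": 0, "ay": 0, "az": 0.094, "dx": 7.3, "dy": 26.3, "dz": 0.8, "claw": 0}, {"ax": 0, "ay": 0, "az": 0.094, "dx": 9.7, "dy": 25.5, "dz": 0.9, "claw": 0}, {"ax": 0, "ay": 0, "az": 0.094, "dx": 12.1, "dy": 24.5, "dz": 0.8, "claw": 0}, {"ax": 0, "ay": 0, "az": 0.094, "dx": 14.4, "dy": 23.3, "dz": 0.8, "claw": 0}, {"ax": 0, "ay": 0, "az": 0.094, "dx": 16.5, "dy": 21.8, "dz": 0.9, "claw": 0}, {"ax": 0, "ay": 0, "az": 0.094, "dx": 18.4, "dy": 20.1, "dz": 0.8, "claw": 0}, {"ax": 0, "ay": 0, "az": 0.094, "dx": 20.3, "dy": 18.3, "dz": 0.9, "claw": 0}, {"ax": 0, "ay": 0, "az": 0.094, "dx": 21.8, "dy": 16.4, "dz": 0.8, "claw": 0}]
```

Lift first.

Call:
{"fn": "step_arm", "kwargs": {"series": [{"ax":0,"ay":0,"az":0,"dx":-5,"dy":0,"dz":-9,"claw":0},{"ax":0,"ay":0,"az":0,"dx":-10,"dy":0,"dz":-17,"claw":0},{"ax":0,"ay":0,"az":0,"dx":-10,"dy":0,"dz":-18,"claw":0},{"ax":0,"ay":0,"az":0,"dx":-10,"dy":0,"dz":-17,"claw":0},{"ax":0,"ay":0,"az":0,"dx":-10,"dy":0,"dz":-17,"claw":0},{"ax":0,"ay":0,"az":0,"dx":-10,"dy":0,"dz":-18,"claw":0},{"ax":0,"ay":0,"az":0,"dx":-6,"dy":0,"dz":-10,"claw":0},{"ax":0,"ay":0,"az":0,"dx":0,"dy":0,"dz":0,"claw":0}]}}

```text
clock: 14.65
tcp_pos: [469.3, -173.0, 165.7]
tool_rot: [0.258, 0.037, 0.965, -0.01]
wrist_force: [-0.2, -0.7, -2.7]
gripper_width: 55.1
```

Run:
```python
from h import *
o=get_obs();p=o["tcp_pos"];print(p,o["gripper_width"],o["joint_positions"])
e=plan(np.array([450,-130,170]),down(168),claw=0,v=25,w=.1,dec=1)
e=plan(slab(62,-32+23.3,150),down(99.6),claw=0,start=e,v=30,w=.11,dec=0)
print(e[0],slab(62,-32+23.3,150))
save("side","s1.png",(200,100,450,300),3)
```

```text
[ 469.30411846 -172.96802072  165.66669803] 55.087380968626995 [-0.59021426 -0.66143021  2.04348904  0.25692447  1.30265254 -2.09558476]
6 [{"ax": 0.006, "ay": 0.087, "az": 0.022, "dx": 2.9, "dy": 6.9, "dz": -2.5, "claw": 0}, {"ax": 0.005, "ay": 0.087, "az": 0.021, "dx": 3.2, "dy": 6.8, "dz": -2.3, "claw": 0}, {"ax": 0.006, "ay": 0.087, "az": 0.022, "dx": 3.6, "dy": 6.7, "dz": -2.0, "claw": 0}, {"ax": 0.006, "ay": 0.087, "az": 0.022, "dx": 3.9, "dy": 6.7, "dz": -1.7, "claw": 0}, {"ax": 0.005, "ay": 0.087, "az": 0.022, "dx": 4.2, "dy": 6.5, "dz": -1.4, "claw": 0}, {"ax": 0.006, "ay": 0.087, "az": 0.021, "dx": 4.4, "dy": 6.5, "dz": -1.1, "claw": 0}]
14 [{"ax": 0, "ay": 0, "az": 0.085, "dx": -4.0, "dy": 28.0, "dz": 1.0, "claw": 0}, {"ax": 0, "ay": 0, "az": 0.086, "dx": -1.0, "dy": 28.0, "dz": 2.0, "claw": 0}, {"ax": 0, "ay": 0, "az": 0.085, "dx": 1.0, "dy": 28.0, "dz": 1.0, "claw": 0}, {"ax": 0, "ay": 0, "az": 0.085, "dx": 4.0, "dy": 28.0, "dz": 2.0, "claw": 0}, {"ax": 0, "ay": 0, "az": 0.086, "dx": 6.0, "dy": 28.0, "dz": 1.0, "claw": 0}, {"ax": 0, "ay": 0, "az": 0.085, "dx": 8.0, "dy": 26.0, "dz": 2.0, "claw": 0}, {"ax": 0, "ay": 0, "az": 0.085, "dx": 11.0, "dy": 27.0, "dz": 1.0, "claw": 0}, {"ax": 0, "ay": 0, "az": 0.085, "dx": 12.0, "dy": 25.0, "dz": 1.0, "claw": 0}, {"ax": 0, "ay": 0, "az": 0.086, "dx": 15.0, "dy": 24.0, "dz": 2.0, "claw": 0}, {"ax": 0, "ay": 0, "az": 0.085, "dx": 17.0, "dy": 22.0, "dz": 1.0, "claw": 0}, {"ax": 0, "ay": 0, "az": 0.085, "dx": 19.0, "dy": 21.0, "dz": 2.0, "claw": 0}, {"ax": 0, "ay": 0, "az": 0.086, "dx": 20.0, "dy": 20.0, "dz": 1.0, "claw": 0}, {"ax": 0, "ay": 0, "az": 0.085, "dx": 22.0, "dy": 17.0, "dz": 2.0, "claw": 0}, {"ax": 0, "ay": 0, "az": 0.085, "dx": 23.0, "dy": 16.0, "dz": 1.0, "claw": 0}]
[580.58851853 241.58943964 150.02950011] [580.58264239 241.96149677 150.        ]
```

View pics/s1.png

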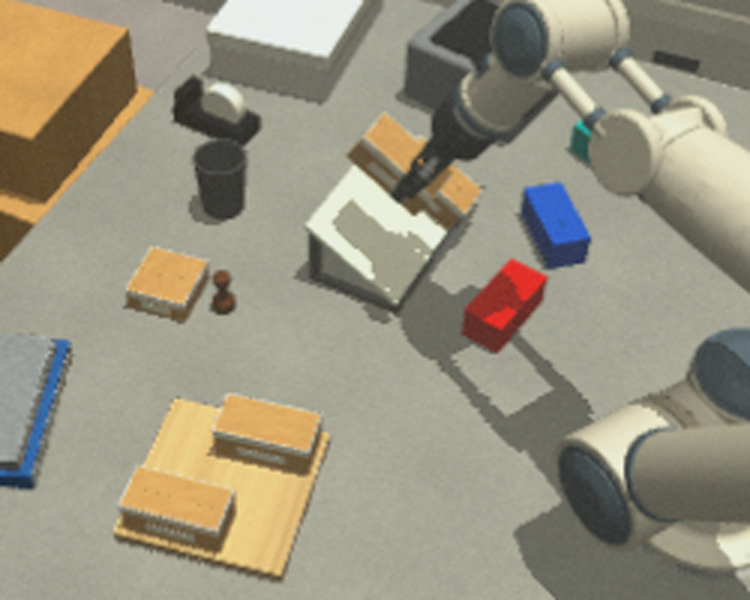

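Call:
{"fn": "step_arm", "kwargs": {"series": [{"ax":0.006,"ay":0.087,"az":0.022,"dx":2.9,"dy":6.9,"dz":-2.5,"claw":0},{"ax":0.005,"ay":0.087,"az":0.021,"dx":3.2,"dy":6.8,"dz":-2.3,"claw":0},{"ax":0.006,"ay":0.087,"az":0.022,"dx":3.6,"dy":6.7,"dz":-2,"claw":0},{"ax":0.006,"ay":0.087,"az":0.022,"dx":3.9,"dy":6.7,"dz":-1.7,"claw":0},{"ax":0.005,"ay":0.087,"az":0.022,"dx":4.2,"dy":6.5,"dz":-1.4,"claw":0},{"ax":0.006,"ay":0.087,"az":0.021,"dx":4.4,"dy":6.5,"dz":-1.1,"claw":0},{"ax":0,"ay":0,"az":0.085,"dx":-4,"dy":28,"dz":1,"claw":0},{"ax":0,"ay":0,"az":0.086,"dx":-1,"dy":28,"dz":2,"claw":0},{"ax":0,"ay":0,"az":0.085,"dx":1,"dy":28,"dz":1,"claw":0},{"ax":0,"ay":0,"az":0.085,"dx":4,"dy":28,"dz":2,"claw":0},{"ax":0,"ay":0,"az":0.086,"dx":6,"dy":28,"dz":1,"claw":0},{"ax":0,"ay":0,"az":0.085,"dx":8,"dy":26,"dz":2,"claw":0},{"ax":0,"ay":0,"az":0.085,"dx":11,"dy":27,"dz":1,"claw":0},{"ax":0,"ay":0,"az":0.085,"dx":12,"dy":25,"dz":1,"claw":0},{"ax":0,"ay":0,"az":0.086,"dx":15,"dy":24,"dz":2,"claw":0},{"ax":0,"ay":0,"az":0.085,"dx":17,"dy":22,"dz":1,"claw":0},{"ax":0,"ay":0,"az":0.085,"dx":19,"dy":21,"dz":2,"claw":0},{"ax":0,"ay":0,"az":0.086,"dx":20,"dy":20,"dz":1,"claw":0},{"ax":0,"ay":0,"az":0.085,"dx":22,"dy":17,"dz":2,"claw":0},{"ax":0,"ay":0,"az":0.085,"dx":23,"dy":16,"dz":1,"claw":0}]}}

```text
clock: 16.7
tcp_pos: [579.6, 242.9, 145.7]
tool_rot: [-0.002, 0.647, 0.763, -0.001]
wrist_force: [0.1, -0.2, -2.7]
gripper_width: 55.6
```

Call:
{"fn": "step_arm", "kwargs": {"series": [{"ax":0,"ay":0,"az":0,"dx":0,"dy":0,"dz":0,"claw":0}]}}

```text
clock: 16.8
tcp_pos: [579.5, 244.8, 144.9]
tool_rot: [-0.003, 0.645, 0.764, -0.001]
wrist_force: [-0.9, 0.0, -3.3]
gripper_width: 55.4
```

Run:
```python
from h import *
np.save("w8p.npy",camera_params("wrist"),allow_pickle=True)
o=get_obs();print(o["tcp_pos"],o["tool_rot"],o["gripper_width"],o["joint_positions"])
save("wrist","w8.png")
plan(slab(62,-8.7,130),down(99.6),n=1,claw=0)
```

```text
[579.45143328 244.79641055 144.9334866 ] [-0.00296049  0.64488575  0.76427228 -0.00122066] 55.39560118053914 [0.34353049 0.17330248 1.29383886 0.00391601 1.67953614 0.17490548]
1 [{"ax": -0.006, "ay": -0.002, "az": 0.003, "dx": -1.4, "dy": 1.2, "dz": 15.3, "claw": 0}]
```

View pics/w8.png

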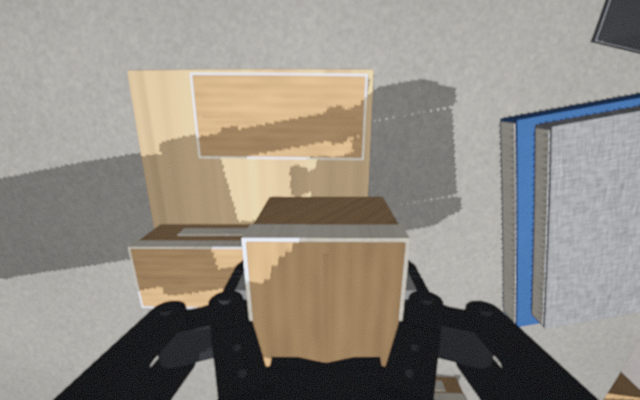

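```bash
cat >> h.py <<'E'
def held(P,R,p,a,b):
    oa,da=ray(P,a); ob,db=ray(P,b)
    oa=R.inv().apply(oa-p); da=R.inv().apply(da); db=R.inv().apply(db)
    zt=oa[2]+56/(abs(da[1]/da[2]-db[1]/db[2]))
    for z in (zt,-39.3): print("lid tool z",round(z,1),[(oa+d*(z-oa[2])/d[2]).round(1) for d in (da,db)])
E
python3 - <<'E'
from h import *
o=get_obs()
P=np.load("w8p.npy",allow_pickle=True).item()
held(P,Rq(o["tool_rot"]),o["tcp_pos"],[243,239.5],[407.5,238.5])
print(project(P,[slab(*q) for q in ((-100,100,20),(100,100,20),(32-58,90,70),(90,90,70),(90,34,70),(-26,34,70),(26,-34,70))]).round(1))
E
```

```text
lid tool z -45.0 [array([ 37.3, -26. , -45. ]), array([ 37.6,  30. , -45. ])]
lid tool z -39.3 [array([ 34.6, -27.7, -39.3]), array([ 34.9,  31.6, -39.3])]
[[124.9  68.9]
 [373.   67.2]
 [190.7  76.6]
 [367.7  76. ]
 [364.5 161. ]
 [200.4 160.9]
 [278.  248.2]]
```

Run:
```python
from h import *
plan(slab(62,-10.5,40),down(99.6),n=5,claw=0)
```

```text
5 [{"ax": -0.001, "ay": 0, "az": 0.001, "dx": -0.7, "dy": 0.3, "dz": 21.1, "claw": 0}, {"ax": -0.001, "ay": -0.001, "az": 0, "dx": -0.6, "dy": 0.4, "dz": 21.0, "claw": 0}, {"ax": -0.002, "ay": 0, "az": 0.001, "dx": -0.7, "dy": 0.3, "dz": 21.1, "claw": 0}, {"ax": -0.001, "ay": 0, "az": 0, "dx": -0.6, "dy": 0.2, "dz": 21.1, "claw": 0}, {"ax": -0.001, "ay": -0.001, "az": 0.001, "dx": -0.6, "dy": 0.3, "dz": 21.0, "claw": 0}]
```

Call:
{"fn": "step_arm", "kwargs": {"series": [{"ax":-0.001,"ay":0,"az":0.001,"dx":-1.6,"dy":0.8,"dz":10,"claw":0},{"ax":-0.001,"ay":-0.001,"az":0,"dx":-1.6,"dy":0.7,"dz":21,"claw":0},{"ax":-0.002,"ay":0,"az":0.001,"dx":0,"dy":0,"dz":21,"claw":0},{"ax":-0.001,"ay":0,"az":0,"dx":0,"dy":0,"dz":21,"claw":0},{"ax":-0.001,"ay":-0.001,"az":0.001,"dx":0,"dy":0,"dz":21,"claw":0},{"ax":0,"ay":0,"az":0,"dx":0,"dy":0,"dz":11,"claw":0},{"ax":0,"ay":0,"az":0,"dx":0,"dy":0,"dz":0,"claw":0}]}}

```text
clock: 17.55
tcp_pos: [580.6, 237.6, 40.2]
tool_rot: [0.0, 0.647, 0.763, -0.001]
wrist_force: [-0.9, -0.2, -3.1]
gripper_width: 55.5
```

Run:
```python
from h import *
o=get_obs();print(o["tcp_pos"],o["wrist_force"],slab(62,-10.5,40))
plan(slab(62,-10.5,30),down(99.6),n=1,claw=0)
```

```text
[580.56766006 237.59060728  40.21112503] [-0.91455556 -0.17333399 -3.09912387] [580.88282614 240.18670391  40.        ]
1 [{"ax": -0.001, "ay": 0.001, "az": -0.003, "dx": 2.5, "dy": 0.7, "dz": 10.2, "claw": 0}]
```

Call:
{"fn": "step_arm", "kwargs": {"series": [{"ax":0,"ay":0,"az":0,"dx":2.3,"dy":0.6,"dz":5,"claw":0},{"ax":0,"ay":0,"az":0,"dx":0,"dy":0,"dz":3,"claw":0},{"ax":0,"ay":0,"az":0,"dx":0,"dy":0,"dz":0,"claw":0},{"ax":0,"ay":0,"az":0,"dx":0,"dy":0,"dz":0,"claw":0}]}}

```text
clock: 17.95
tcp_pos: [582.7, 241.5, 35.9]
tool_rot: [0.002, 0.647, 0.763, 0.002]
wrist_force: [1.5, 0.3, -3.1]
gripper_width: 55.5
```

Call:
{"fn": "step_arm", "kwargs": {"series": [{"ax":0,"ay":0,"az":0,"dx":0,"dy":0,"dz":3,"claw":0},{"ax":0,"ay":0,"az":0,"dx":0,"dy":0,"dz":0,"claw":0}]}}

```text
clock: 18.15
tcp_pos: [582.3, 241.3, 32.0]
tool_rot: [0.001, 0.647, 0.763, 0.001]
wrist_force: [-0.5, -1.0, -3.5]
gripper_width: 55.3
```

Call:
{"fn": "step_arm", "kwargs": {"series": [{"ax":0,"ay":0,"az":0,"dx":-0.7,"dy":-1.2,"dz":3,"claw":0},{"ax":0,"ay":0,"az":0,"dx":0,"dy":0,"dz":0,"claw":0}]}}

```text
clock: 18.35
tcp_pos: [581.0, 240.3, 28.6]
tool_rot: [0.001, 0.647, 0.763, 0.001]
wrist_force: [-0.6, 1.1, -2.8]
gripper_width: 55.5
```

Call:
{"fn": "step_arm", "kwargs": {"series": [{"ax":0,"ay":0,"az":0,"dx":0,"dy":0,"dz":2,"claw":0},{"ax":0,"ay":0,"az":0,"dx":0,"dy":0,"dz":0,"claw":0}]}}

```text
clock: 18.55
tcp_pos: [581.2, 240.4, 26.8]
tool_rot: [0.001, 0.647, 0.763, 0.001]
wrist_force: [0.6, 0.1, -2.9]
gripper_width: 55.4
```

Call:
{"fn": "step_arm", "kwargs": {"series": [{"ax":0,"ay":0,"az":0,"dx":0,"dy":0,"dz":2,"claw":0},{"ax":0,"ay":0,"az":0,"dx":0,"dy":0,"dz":0,"claw":0}]}}

```text
clock: 18.75
tcp_pos: [581.2, 240.4, 24.8]
tool_rot: [0.001, 0.647, 0.763, 0.001]
wrist_force: [0.2, 0.3, -3.1]
gripper_width: 55.1
```

Call:
{"fn": "step_arm", "kwargs": {"series": [{"ax":0,"ay":0,"az":0,"dx":0,"dy":0,"dz":1.5,"claw":0},{"ax":0,"ay":0,"az":0,"dx":0,"dy":0,"dz":0,"claw":0}]}}

```text
clock: 18.95
tcp_pos: [581.3, 240.4, 23.4]
tool_rot: [0.001, 0.647, 0.763, 0.001]
wrist_force: [-0.2, -0.6, -2.9]
gripper_width: 55.7
```

Run:
```python
from h import *
save("wrist","w9.png"); save("side","s2.png",(220,200,340,300),5)
```

```text
(no output)
```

View pics/w9.png

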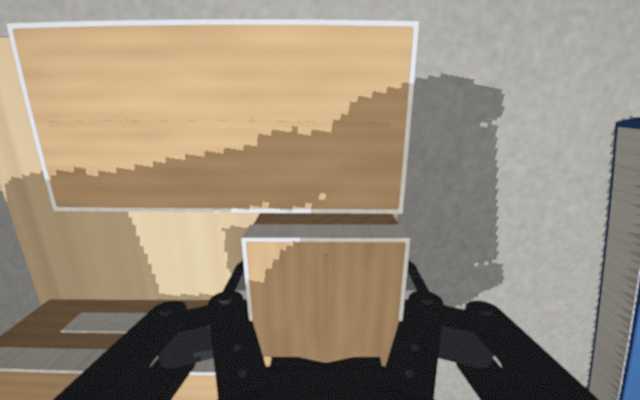

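View pics/s2.png

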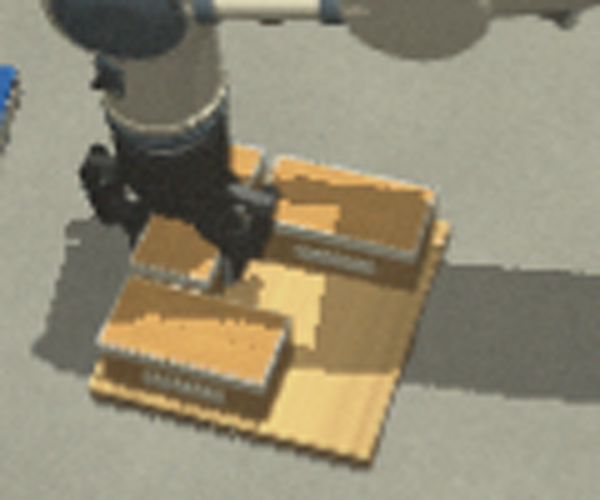

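Call:
{"fn": "step_arm", "kwargs": {"series": [{"ax":0,"ay":0,"az":0,"dx":0,"dy":0,"dz":1.2,"claw":0},{"ax":0,"ay":0,"az":0,"dx":0,"dy":0,"dz":0,"claw":0}]}}

```text
clock: 19.25
tcp_pos: [581.6, 240.5, 22.8]
tool_rot: [0.002, 0.647, 0.763, 0.002]
wrist_force: [0.5, -0.5, -1.5]
gripper_width: 55.2
```

Run:
```python
from h import *
o=get_obs();R=Rq(o["tool_rot"]);p=o["tcp_pos"]; print(p, o["wrist_force"])
P=camera_params("wrist")
held(P,R,p,[242.5,239],[409,239])
for uv in ([10,26],[417,22],[403,213],[56,209]): 
    w=onplane(P,uv,70); print("c",Rn.from_euler('z',-SY).apply(w-[*SL,0]).round(1))
for uv in ([242.5,239],[409,239]): 
    w=onplane(P,uv,71); print("a",Rn.from_euler('z',-SY).apply(w-[*SL,0]).round(1))
```

```text
[581.57420182 240.5219082   22.80097805] [ 0.5145435  -0.45416801 -1.45869423]
lid tool z -46.5 [array([ 36.4, -26.3, -46.5]), array([ 36.4,  29.7, -46.5])]
lid tool z -39.3 [array([ 33.1, -28.4, -39.3]), array([ 33. ,  31.8, -39.3])]
c [-24.1  92.   70. ]
c [89.4 91.1 70. ]
c [89.4 35.6 70. ]
c [-24.6  37.5  70. ]
a [36.8 27.1 71. ]
a [91.8 26.8 71. ]
```

Call:
{"fn": "step_arm", "kwargs": {"series": [{"ax":0,"ay":0,"az":0,"dx":0,"dy":-0.5,"dz":1.2,"claw":0},{"ax":0,"ay":0,"az":0,"dx":0,"dy":0,"dz":0,"claw":0}]}}

```text
clock: 19.45
tcp_pos: [581.6, 240.5, 22.7]
tool_rot: [0.002, 0.647, 0.763, 0.002]
wrist_force: [-0.0, -1.7, 3.4]
gripper_width: 55.4
```

Call:
{"fn": "step_arm", "kwargs": {"series": [{"ax":0,"ay":0,"az":0,"dx":0,"dy":0,"dz":0,"claw":1},{"ax":0,"ay":0,"az":0,"dx":0,"dy":0,"dz":0,"claw":1},{"ax":0,"ay":0,"az":0,"dx":0,"dy":0,"dz":0,"claw":1},{"ax":0,"ay":0,"az":0,"dx":0,"dy":0,"dz":0,"claw":1},{"ax":0,"ay":0,"az":0,"dx":0,"dy":0,"dz":0,"claw":1},{"ax":0,"ay":0,"az":0,"dx":0,"dy":0,"dz":-20,"claw":1},{"ax":0,"ay":0,"az":0,"dx":0,"dy":0,"dz":-40,"claw":1},{"ax":0,"ay":0,"az":0,"dx":0,"dy":0,"dz":-45,"claw":1},{"ax":0,"ay":0,"az":0,"dx":0,"dy":0,"dz":-45,"claw":1},{"ax":0,"ay":0,"az":0,"dx":-10,"dy":-15,"dz":-45,"claw":1},{"ax":0,"ay":0,"az":0,"dx":-10,"dy":-15,"dz":-35,"claw":1},{"ax":0,"ay":0,"az":0,"dx":0,"dy":0,"dz":0,"claw":1},{"ax":0,"ay":0,"az":0,"dx":0,"dy":0,"dz":0,"claw":1}]}}

```text
clock: 20.75
tcp_pos: [554.0, 215.6, 252.7]
tool_rot: [0.002, 0.647, 0.763, 0.003]
wrist_force: [0.6, 0.3, -1.3]
gripper_width: 85.4
```

Run:
```python
from h import *
np.save("w10p.npy",camera_params("wrist"),allow_pickle=True)
save("wrist","w10.png")
e=plan([430,-110,240],down(150),v=45,dec=0)
e=plan(rackpt(8,-59,88),down(180+math.degrees(RK[2]),-30),v=40,dec=0,start=e); print(e[0])
```

```text
8 [{"ax": 0, "ay": 0, "az": -0.11, "dx": -38.0, "dy": -22.0, "dz": 1.0, "claw": 1}, {"ax": 0.001, "ay": 0.001, "az": -0.111, "dx": -35.0, "dy": -26.0, "dz": 1.0, "claw": 1}, {"ax": 0, "ay": 0, "az": -0.11, "dx": -32.0, "dy": -29.0, "dz": 2.0, "claw": 1}, {"ax": 0.001, "ay": 0, "az": -0.11, "dx": -28.0, "dy": -33.0, "dz": 1.0, "claw": 1}, {"ax": 0, "ay": 0, "az": -0.111, "dx": -25.0, "dy": -36.0, "dz": 1.0, "claw": 1}, {"ax": 0.001, "ay": 0, "az": -0.11, "dx": -20.0, "dy": -39.0, "dz": 2.0, "claw": 1}, {"ax": 0, "ay": 0.001, "az": -0.11, "dx": -16.0, "dy": -40.0, "dz": 1.0, "claw": 1}, {"ax": 0, "ay": 0, "az": -0.111, "dx": -12.0, "dy": -42.0, "dz": 1.0, "claw": 1}]
6 [{"ax": -0.019, "ay": -0.086, "az": -0.073, "dx": -20.0, "dy": -23.0, "dz": 17.0, "claw": 1}, {"ax": -0.02, "ay": -0.086, "az": -0.072, "dx": -16.0, "dy": -25.0, "dz": 17.0, "claw": 1}, {"ax": -0.019, "ay": -0.085, "az": -0.073, "dx": -13.0, "dy": -26.0, "dz": 19.0, "claw": 1}, {"ax": -0.02, "ay": -0.086, "az": -0.073, "dx": -9.0, "dy": -27.0, "dz": 19.0, "claw": 1}, {"ax": -0.019, "ay": -0.086, "az": -0.073, "dx": -6.0, "dy": -29.0, "dz": 19.0, "claw": 1}, {"ax": -0.019, "ay": -0.086, "az": -0.072, "dx": -2.0, "dy": -29.0, "dz": 19.0, "claw": 1}]
[ 462.33828832 -289.21768182  139.82087929]
```

View pics/w10.png

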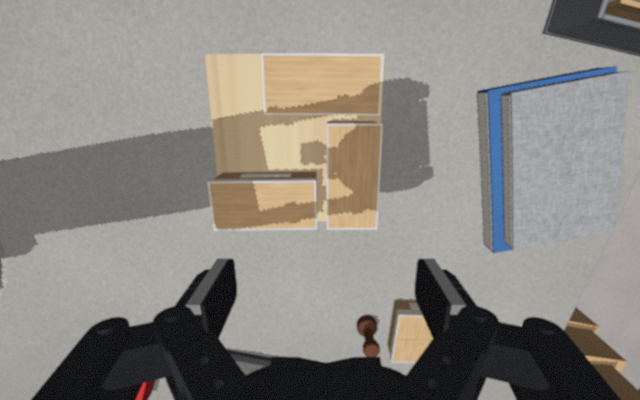

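Call:
{"fn": "step_arm", "kwargs": {"series": [{"ax":0,"ay":0,"az":-0.11,"dx":-38,"dy":-22,"dz":1,"claw":1},{"ax":0.001,"ay":0.001,"az":-0.111,"dx":-35,"dy":-26,"dz":1,"claw":1},{"ax":0,"ay":0,"az":-0.11,"dx":-32,"dy":-29,"dz":2,"claw":1},{"ax":0.001,"ay":0,"az":-0.11,"dx":-28,"dy":-33,"dz":1,"claw":1},{"ax":0,"ay":0,"az":-0.111,"dx":-25,"dy":-36,"dz":1,"claw":1},{"ax":0.001,"ay":0,"az":-0.11,"dx":-20,"dy":-39,"dz":2,"claw":1},{"ax":0,"ay":0.001,"az":-0.11,"dx":-16,"dy":-40,"dz":1,"claw":1},{"ax":0,"ay":0,"az":-0.111,"dx":-12,"dy":-42,"dz":1,"claw":1},{"ax":-0.019,"ay":-0.086,"az":-0.073,"dx":-20,"dy":-23,"dz":17,"claw":1},{"ax":-0.02,"ay":-0.086,"az":-0.072,"dx":-16,"dy":-25,"dz":17,"claw":1},{"ax":-0.019,"ay":-0.085,"az":-0.073,"dx":-13,"dy":-26,"dz":19,"claw":1},{"ax":-0.02,"ay":-0.086,"az":-0.073,"dx":-9,"dy":-27,"dz":19,"claw":1},{"ax":-0.019,"ay":-0.086,"az":-0.073,"dx":-6,"dy":-29,"dz":19,"claw":1},{"ax":-0.019,"ay":-0.086,"az":-0.072,"dx":-2,"dy":-29,"dz":19,"claw":1},{"ax":0,"ay":0,"az":0,"dx":0,"dy":0,"dz":0,"claw":1},{"ax":0,"ay":0,"az":0,"dx":0,"dy":0,"dz":0,"claw":1},{"ax":0,"ay":0,"az":0,"dx":0,"dy":0,"dz":0,"claw":1}]}}

```text
clock: 22.5
tcp_pos: [462.8, -288.4, 140.4]
tool_rot: [0.258, 0.037, 0.965, -0.009]
wrist_force: [0.3, -0.5, 0.3]
gripper_width: 85.2
```

Run:
```python
from h import *
np.save("w11p.npy",camera_params("wrist"),allow_pickle=True)
o=get_obs();print(o["tcp_pos"],o["tool_rot"],o["joint_positions"])
im=save("wrist","w11.png")
cv2.imwrite("pics/w11k.png",cv2.resize(im[...,::-1],None,fx=1.25,fy=1.25,interpolation=cv2.INTER_CUBIC))
```

```text
[ 462.83455595 -288.44678606  140.35897295] [ 0.25840216  0.03739508  0.96526681 -0.00948222] [-0.83925826 -0.45303906  1.9522633   0.37040211  1.2683045  -2.37653735]
```

View pics/w11k.png

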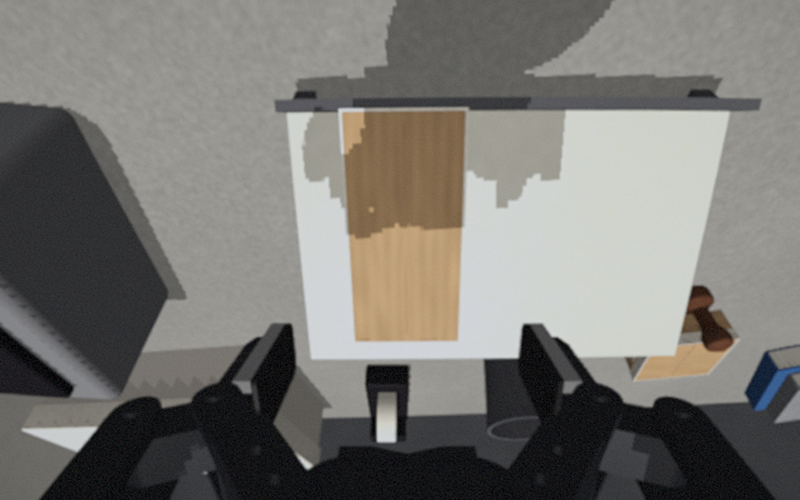

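Run:
```python
from fitr import *
P=np.load("w11p.npy",allow_pickle=True).item()
px=np.array([[340,108],[467.5,107],[460,341],[355,341.5]])/1.25-.1
for fr in (0,1):
    r=fitr(P,px,[-20,-58,0],fr); print(r.x.round(3),r.cost.round(2),r.fun.round(1))
R=down(180+math.degrees(RK[2]),-30)
u,v=r.x[:2]
e=plan(rackpt(u+24,v,62),R,n=2)
e=plan(rackpt(u+24,v,12),R,n=4,start=e,dec=0); print(e[0])
```

```text
[-1.9390e+01 -5.7156e+01  1.1000e-02] 1.16 [-0.4  0.1  0.7 -0.6  0.5  0.1 -0.8  0.7]
[-1.9229e+01 -5.7158e+01  1.1000e-02 -9.9300e-01] 0.54 [-0.1  0.5  0.4 -0.2  0.2 -0.5 -0.6  0.1]
2 [{"ax": 0, "ay": 0, "az": 0, "dx": 2.1, "dy": 0.7, "dz": 13.2, "claw": 1}, {"ax": 0, "ay": 0.001, "az": 0.001, "dx": 2.2, "dy": 0.6, "dz": 13.2, "claw": 1}]
4 [{"ax": 0, "ay": 0, "az": 0, "dx": 0, "dy": 0, "dz": 13.0, "claw": 1}, {"ax": 0, "ay": 0, "az": 0, "dx": 0, "dy": 0, "dz": 12.0, "claw": 1}, {"ax": 0, "ay": 0, "az": 0, "dx": 0, "dy": 0, "dz": 13.0, "claw": 1}, {"ax": 0, "ay": 0, "az": 0, "dx": 0, "dy": 0, "dz": 12.0, "claw": 1}]
[ 497.68786953 -289.64670623   72.77826243]
```

Call:
{"fn": "step_arm", "kwargs": {"series": [{"ax":0,"ay":0,"az":0,"dx":2.1,"dy":0.7,"dz":13,"claw":1},{"ax":0,"ay":0,"az":0,"dx":2.2,"dy":0.6,"dz":13,"claw":1},{"ax":0,"ay":0,"az":0,"dx":0,"dy":0,"dz":13,"claw":1},{"ax":0,"ay":0,"az":0,"dx":0,"dy":0,"dz":12,"claw":1},{"ax":0,"ay":0,"az":0,"dx":0,"dy":0,"dz":13,"claw":1},{"ax":0,"ay":0,"az":0,"dx":0,"dy":0,"dz":12,"claw":1},{"ax":0,"ay":0,"az":0,"dx":0,"dy":0,"dz":3,"claw":1},{"ax":0,"ay":0,"az":0,"dx":0,"dy":0,"dz":0,"claw":1},{"ax":0,"ay":0,"az":0,"dx":0,"dy":0,"dz":0,"claw":1}]}}

```text
clock: 23.45
tcp_pos: [498.4, -290.9, 70.3]
tool_rot: [0.259, 0.037, 0.965, -0.01]
wrist_force: [-0.4, 0.4, -0.7]
gripper_width: 85.4
```

Run:
```python
from fitr import *
P=camera_params("wrist")
o=get_obs();print(o["tcp_pos"],o["wrist_force"])
R=down(180+math.degrees(RK[2]),-30)
plan(rackpt(4.8,-57.2,9),R,n=1)
save("wrist","w12.png"); np.save("w12p.npy",P,allow_pickle=True)
```

```text
[ 498.3755052  -290.92479576   70.28161062] [-0.41643988  0.37286026 -0.70372303]
1 [{"ax": -0.001, "ay": 0.001, "az": 0, "dx": -0.7, "dy": 1.2, "dz": 0.5, "claw": 1}]
```

View pics/w12.png

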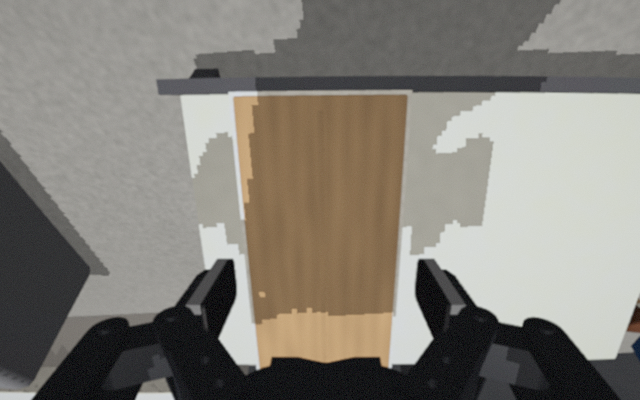

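Run:
```python
from h import *
o=get_obs();P=np.load("w12p.npy",allow_pickle=True).item()
held(P,Rq(o["tool_rot"]),o["tcp_pos"],[233,93],[412,92])
```

```text
lid tool z -38.6 [array([ 81. , -26.9, -38.6]), array([ 81.2,  29.1, -38.6])]
lid tool z -39.3 [array([ 81. , -26.7, -39.3]), array([ 81.2,  28.9, -39.3])]
```

Call:
{"fn": "step_arm", "kwargs": {"series": [{"ax":0,"ay":0,"az":0,"dx":-0.5,"dy":1,"dz":0,"claw":0},{"ax":0,"ay":0,"az":0,"dx":0,"dy":0,"dz":0,"claw":0},{"ax":0,"ay":0,"az":0,"dx":0,"dy":0,"dz":0,"claw":0},{"ax":0,"ay":0,"az":0,"dx":0,"dy":0,"dz":0,"claw":0},{"ax":0,"ay":0,"az":0,"dx":0,"dy":0,"dz":0,"claw":0},{"ax":0,"ay":0,"az":0,"dx":0,"dy":0,"dz":0,"claw":0}]}}

```text
clock: 24.1
tcp_pos: [498.9, -290.2, 71.3]
tool_rot: [0.259, 0.037, 0.965, -0.011]
wrist_force: [-5.9, 0.3, 5.1]
gripper_width: 55.4
```

Call:
{"fn": "step_arm", "kwargs": {"series": [{"ax":0,"ay":0,"az":0,"dx":-5,"dy":0,"dz":-9,"claw":0},{"ax":0,"ay":0,"az":0,"dx":-10,"dy":0,"dz":-17,"claw":0},{"ax":0,"ay":0,"az":0,"dx":-10,"dy":0,"dz":-18,"claw":0},{"ax":0,"ay":0,"az":0,"dx":-10,"dy":0,"dz":-17,"claw":0},{"ax":0,"ay":0,"az":0,"dx":-10,"dy":0,"dz":-17,"claw":0},{"ax":0,"ay":0,"az":0,"dx":-10,"dy":0,"dz":-18,"claw":0},{"ax":0,"ay":0,"az":0,"dx":0,"dy":0,"dz":0,"claw":0}]}}

```text
clock: 24.8
tcp_pos: [499.3, -290.4, 184.8]
tool_rot: [0.261, 0.037, 0.965, -0.012]
wrist_force: [0.2, -1.4, -1.0]
gripper_width: 55.7
```

Run:
```python
from h import *
o=get_obs();p=o["tcp_pos"];print(p,o["gripper_width"],o["joint_positions"])
e=plan(np.array([480,-230,175]),down(168),claw=0,v=25,w=.1,dec=1)
e=plan(slab(-62,32-23.5,150),down(99.6),claw=0,start=e,v=34,w=.11,dec=0)
print(e[0],slab(-62,8.5,150))
```

```text
[ 499.31213608 -290.3572146   184.76173519] 55.68724360285672 [-0.77900518 -0.38192483  1.82327227  0.34276669  1.29502718 -2.29942499]
6 [{"ax": 0.005, "ay": 0.088, "az": 0.022, "dx": 4.2, "dy": 9.8, "dz": -0.6, "claw": 0}, {"ax": 0.006, "ay": 0.088, "az": 0.021, "dx": 4.5, "dy": 9.7, "dz": -0.3, "claw": 0}, {"ax": 0.005, "ay": 0.088, "az": 0.022, "dx": 4.8, "dy": 9.6, "dz": 0, "claw": 0}, {"ax": 0.005, "ay": 0.088, "az": 0.022, "dx": 4.9, "dy": 9.5, "dz": 0.5, "claw": 0}, {"ax": 0.005, "ay": 0.088, "az": 0.021, "dx": 5.0, "dy": 9.3, "dz": 0.8, "claw": 0}, {"ax": 0.006, "ay": 0.088, "az": 0.022, "dx": 5.2, "dy": 9.3, "dz": 1.2, "claw": 0}]
14 [{"ax": 0, "ay": 0, "az": 0.085, "dx": 9.0, "dy": 32.0, "dz": 2.0, "claw": 0}, {"ax": 0, "ay": 0, "az": 0.086, "dx": 11.0, "dy": 32.0, "dz": 2.0, "claw": 0}, {"ax": 0, "ay": 0, "az": 0.085, "dx": 14.0, "dy": 30.0, "dz": 1.0, "claw": 0}, {"ax": 0, "ay": 0, "az": 0.085, "dx": 17.0, "dy": 29.0, "dz": 2.0, "claw": 0}, {"ax": 0, "ay": 0, "az": 0.085, "dx": 19.0, "dy": 28.0, "dz": 2.0, "claw": 0}, {"ax": 0, "ay": 0, "az": 0.086, "dx": 21.0, "dy": 26.0, "dz": 2.0, "claw": 0}, {"ax": 0, "ay": 0, "az": 0.085, "dx": 23.0, "dy": 24.0, "dz": 1.0, "claw": 0}, {"ax": 0, "ay": 0, "az": 0.085, "dx": 26.0, "dy": 22.0, "dz": 2.0, "claw": 0}, {"ax": 0, "ay": 0, "az": 0.086, "dx": 27.0, "dy": 19.0, "dz": 2.0, "claw": 0}, {"ax": 0, "ay": 0, "az": 0.085, "dx": 29.0, "dy": 18.0, "dz": 2.0, "claw": 0}, {"ax": 0, "ay": 0, "az": 0.085, "dx": 30.0, "dy": 14.0, "dz": 2.0, "claw": 0}, {"ax": 0, "ay": 0, "az": 0.085, "dx": 31.0, "dy": 13.0, "dz": 1.0, "claw": 0}, {"ax": 0, "ay": 0, "az": 0.086, "dx": 32.0, "dy": 9.0, "dz": 2.0, "claw": 0}, {"ax": 0, "ay": 0, "az": 0.085, "dx": 33.0, "dy": 7.0, "dz": 2.0, "claw": 0}]
[455.62624869 238.51526169 149.82803165] [455.45071135 238.24130402 150.        ]
```

Call:
{"fn": "step_arm", "kwargs": {"series": [{"ax":0.005,"ay":0.088,"az":0.022,"dx":4.2,"dy":9.8,"dz":-0.6,"claw":0},{"ax":0.006,"ay":0.088,"az":0.021,"dx":4.5,"dy":9.7,"dz":-0.3,"claw":0},{"ax":0.005,"ay":0.088,"az":0.022,"dx":4.8,"dy":9.6,"dz":0,"claw":0},{"ax":0.005,"ay":0.088,"az":0.022,"dx":4.9,"dy":9.5,"dz":0.5,"claw":0},{"ax":0.005,"ay":0.088,"az":0.021,"dx":5,"dy":9.3,"dz":0.8,"claw":0},{"ax":0.006,"ay":0.088,"az":0.022,"dx":5.2,"dy":9.3,"dz":1.2,"claw":0},{"ax":0,"ay":0,"az":0.085,"dx":9,"dy":32,"dz":2,"claw":0},{"ax":0,"ay":0,"az":0.086,"dx":11,"dy":32,"dz":2,"claw":0},{"ax":0,"ay":0,"az":0.085,"dx":14,"dy":30,"dz":1,"claw":0},{"ax":0,"ay":0,"az":0.085,"dx":17,"dy":29,"dz":2,"claw":0},{"ax":0,"ay":0,"az":0.085,"dx":19,"dy":28,"dz":2,"claw":0},{"ax":0,"ay":0,"az":0.086,"dx":21,"dy":26,"dz":2,"claw":0},{"ax":0,"ay":0,"az":0.085,"dx":23,"dy":24,"dz":1,"claw":0},{"ax":0,"ay":0,"az":0.085,"dx":26,"dy":22,"dz":2,"claw":0},{"ax":0,"ay":0,"az":0.086,"dx":27,"dy":19,"dz":2,"claw":0},{"ax":0,"ay":0,"az":0.085,"dx":29,"dy":18,"dz":2,"claw":0},{"ax":0,"ay":0,"az":0.085,"dx":30,"dy":14,"dz":2,"claw":0},{"ax":0,"ay":0,"az":0.085,"dx":31,"dy":13,"dz":1,"claw":0},{"ax":0,"ay":0,"az":0.086,"dx":32,"dy":9,"dz":2,"claw":0},{"ax":0,"ay":0,"az":0.085,"dx":33,"dy":7,"dz":2,"claw":0}]}}

```text
clock: 26.8
tcp_pos: [453.7, 240.6, 146.2]
tool_rot: [-0.003, 0.647, 0.763, -0.001]
wrist_force: [1.1, 0.0, -1.4]
gripper_width: 55.6
```

Call:
{"fn": "step_arm", "kwargs": {"series": [{"ax":0,"ay":0,"az":0,"dx":0,"dy":0,"dz":0,"claw":0},{"ax":0,"ay":0,"az":0,"dx":0,"dy":0,"dz":0,"claw":0},{"ax":0,"ay":0,"az":0,"dx":0,"dy":0,"dz":0,"claw":0}]}}

```text
clock: 27.1
tcp_pos: [454.3, 238.5, 147.1]
tool_rot: [-0.003, 0.645, 0.764, -0.001]
wrist_force: [-0.3, -0.0, -1.9]
gripper_width: 55.7
```

Run:
```python
from h import *
np.save("w13p.npy",camera_params("wrist"),allow_pickle=True)
o=get_obs();print(o["tcp_pos"],o["tool_rot"],o["gripper_width"],o["joint_positions"])
save("wrist","w13.png")
plan(slab(-62,8.5,130),down(99.6),n=1,claw=0)
```

```text
[454.34810271 238.51688352 147.06332702] [-0.00278631  0.64535327  0.76387871 -0.00084323] 55.68676750117711 [ 0.41427576 -0.14075014  1.60747704  0.00428941  1.67882876  0.24691195]
1 [{"ax": -0.004, "ay": -0.003, "az": 0, "dx": -0.3, "dy": 1.0, "dz": 17.4, "claw": 0}]
```

View pics/w13.png

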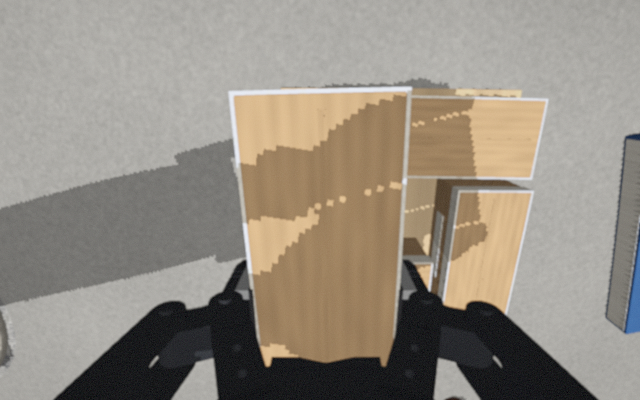

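Run:
```python
from h import *
o=get_obs();P=np.load("w13p.npy",allow_pickle=True).item();R=Rq(o["tool_rot"])
held(P,R,o["tcp_pos"],[231,92.5],[411.5,88.5])
print(project(P,[slab(*q) for q in ((100,100,20),(90,90,70),(90,34,70),(34,26,70),(90,26,70))]).round(1))
oa,da=ray(P,[231,92.5]); 
for z in (-39.3,):
  for uv in ([231,92.5],[411.5,88.5],[396,330],[257,330]):
    a,d=ray(P,uv); a=R.inv().apply(a-o["tcp_pos"]); d=R.inv().apply(d); print((a+d*(z-a[2])/d[2]).round(1))
```

```text
lid tool z -39.7 [array([ 83.4, -28. , -39.7]), array([ 84.6,  28. , -39.7])]
lid tool z -39.3 [array([ 83.4, -28.1, -39.3]), array([ 84.6,  28.1, -39.3])]
[[522.1  88.2]
 [548.4 101.2]
 [532.6 180.9]
 [455.9 191.2]
 [530.5 191.4]]
[ 83.4 -28.1 -39.3]
[ 84.6  28.1 -39.3]
[ -6.8  29.8 -39.3]
[ -6.9 -26.1 -39.3]
```

Run:
```python
from h import *
R=down(99.6)*Rn.from_rotvec([0,0,.022])
t=slab(-62,6,42);print(t)
plan(t,R,n=5,claw=0)
```

```text
[455.86763322 235.77631393  42.        ]
5 [{"ax": -0.001, "ay": -0.001, "az": 0.004, "dx": -0.6, "dy": 0.3, "dz": 21.1, "claw": 0}, {"ax": -0.001, "ay": 0, "az": 0.005, "dx": -0.6, "dy": 0.2, "dz": 21.1, "claw": 0}, {"ax": -0.001, "ay": -0.001, "az": 0.004, "dx": -0.6, "dy": 0.3, "dz": 21.0, "claw": 0}, {"ax": 0, "ay": -0.001, "az": 0.004, "dx": -0.6, "dy": 0.2, "dz": 21.1, "claw": 0}, {"ax": -0.001, "ay": 0, "az": 0.005, "dx": -0.6, "dy": 0.2, "dz": 21.1, "claw": 0}]
```

Call:
{"fn": "step_arm", "kwargs": {"series": [{"ax":-0.002,"ay":-0.001,"az":0.011,"dx":-1.5,"dy":0.6,"dz":8,"claw":0},{"ax":-0.002,"ay":-0.001,"az":0.011,"dx":-1.5,"dy":0.6,"dz":20,"claw":0},{"ax":0,"ay":-0.001,"az":0,"dx":0,"dy":0,"dz":21,"claw":0},{"ax":0,"ay":0,"az":0,"dx":0,"dy":0,"dz":21,"claw":0},{"ax":0,"ay":0,"az":0,"dx":0,"dy":0,"dz":21,"claw":0},{"ax":0,"ay":0,"az":0,"dx":0,"dy":0,"dz":12,"claw":0},{"ax":0,"ay":0,"az":0,"dx":0,"dy":0,"dz":0,"claw":0},{"ax":0,"ay":0,"az":0,"dx":0,"dy":0,"dz":0,"claw":0}]}}

```text
clock: 27.95
tcp_pos: [456.4, 236.5, 45.3]
tool_rot: [-0.0, 0.654, 0.756, 0.001]
wrist_force: [-0.4, -1.0, -1.5]
gripper_width: 55.3
```

Run:
```python
from h import *
np.save("w14p.npy",camera_params("wrist"),allow_pickle=True)
R=down(99.6)*Rn.from_rotvec([0,0,.022])
o=get_obs();print(o["tcp_pos"],o["wrist_force"])
plan(slab(-62,6,36),R,n=1,claw=0)
save("wrist","w14.png")
```

```text
[456.4059798  236.45165996  45.34154644] [-0.42149707 -1.03648844 -1.47279707]
1 [{"ax": 0.001, "ay": -0.001, "az": -0.001, "dx": -0.6, "dy": -0.6, "dz": 9.3, "claw": 0}]
```

View pics/w14.png

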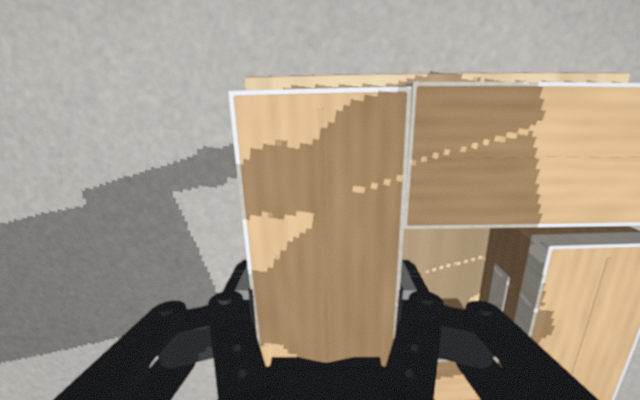

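Run:
```python
from h import *
P=np.load("w14p.npy",allow_pickle=True).item()
S=lambda uv,z:Rn.from_euler('z',-SY).apply(onplane(P,uv,z)-[*SL,0]).round(1)
print("b",[S(u,85) for u in ([230,93],[411,89],[397,330],[258,330])])
print("c",[S(u,70) for u in ([413,84.5],[406,226.5])])
print("slab edge",S([246,79],20),S([629,74],20))
```

```text
b [array([-87.7,  90.3,  85. ]), array([-31.3,  90.2,  85. ]), array([-31.2,  -1.2,  85. ]), array([-87.1,   0.2,  85. ])]
c [array([-26.7,  92. ,  70. ]), array([-26.3,  37.5,  70. ])]
slab edge [-97.7  98.4  20. ] [99.4 98.2 20. ]
```

Call:
{"fn": "step_arm", "kwargs": {"series": [{"ax":0,"ay":0,"az":0,"dx":0,"dy":-2.5,"dz":5,"claw":0},{"ax":0,"ay":0,"az":0,"dx":0,"dy":0,"dz":5,"claw":0},{"ax":0,"ay":0,"az":0,"dx":0,"dy":0,"dz":3,"claw":0},{"ax":0,"ay":0,"az":0,"dx":0,"dy":0,"dz":0,"claw":0}]}}

```text
clock: 28.4
tcp_pos: [453.2, 236.2, 31.1]
tool_rot: [-0.0, 0.654, 0.757, -0.0]
wrist_force: [-0.4, 0.1, -1.8]
gripper_width: 55.4
```

Call:
{"fn": "step_arm", "kwargs": {"series": [{"ax":0,"ay":0,"az":0,"dx":0,"dy":0,"dz":2,"claw":0},{"ax":0,"ay":0,"az":0,"dx":0,"dy":0,"dz":0,"claw":0}]}}

```text
clock: 28.6
tcp_pos: [453.6, 236.3, 29.6]
tool_rot: [-0.0, 0.654, 0.757, 0.0]
wrist_force: [0.3, 0.6, -2.5]
gripper_width: 55.0
```

Call:
{"fn": "step_arm", "kwargs": {"series": [{"ax":0,"ay":0,"az":0,"dx":0,"dy":0,"dz":1.5,"claw":0},{"ax":0,"ay":0,"az":0,"dx":0,"dy":0,"dz":0,"claw":0}]}}

```text
clock: 28.8
tcp_pos: [453.8, 236.5, 29.0]
tool_rot: [-0.0, 0.654, 0.757, 0.001]
wrist_force: [-0.8, -0.1, 2.6]
gripper_width: 55.3
```

Contact. Release, retreat up, and look.

Call:
{"fn": "step_arm", "kwargs": {"series": [{"ax":0,"ay":0,"az":0,"dx":0,"dy":0,"dz":0.7,"claw":0},{"ax":0,"ay":0,"az":0,"dx":0,"dy":0,"dz":0,"claw":1},{"ax":0,"ay":0,"az":0,"dx":0,"dy":0,"dz":0,"claw":1},{"ax":0,"ay":0,"az":0,"dx":0,"dy":0,"dz":0,"claw":1},{"ax":0,"ay":0,"az":0,"dx":0,"dy":0,"dz":0,"claw":1},{"ax":0,"ay":0,"az":0,"dx":0,"dy":0,"dz":0,"claw":1},{"ax":0,"ay":0,"az":0,"dx":0,"dy":0,"dz":-20,"claw":1},{"ax":0,"ay":0,"az":0,"dx":0,"dy":0,"dz":-40,"claw":1},{"ax":0,"ay":0,"az":0,"dx":0,"dy":0,"dz":-45,"claw":1},{"ax":0,"ay":0,"az":0,"dx":0,"dy":0,"dz":-45,"claw":1},{"ax":0,"ay":0,"az":0,"dx":-10,"dy":20,"dz":-45,"claw":1},{"ax":0,"ay":0,"az":0,"dx":-10,"dy":20,"dz":-35,"claw":1},{"ax":0,"ay":0,"az":0,"dx":0,"dy":20,"dz":0,"claw":1},{"ax":0,"ay":0,"az":0,"dx":0,"dy":0,"dz":0,"claw":1},{"ax":0,"ay":0,"az":0,"dx":0,"dy":0,"dz":0,"claw":1}]}}

```text
clock: 30.3
tcp_pos: [515.4, 225.0, 256.2]
tool_rot: [-0.001, 0.654, 0.757, -0.001]
wrist_force: [0.1, 0.5, -0.1]
gripper_width: 85.1
```

Run:
```python
from h import *
np.save("w15p.npy",camera_params("wrist"),allow_pickle=True)
im=save("wrist","w15.png")
cv2.imwrite("pics/w15k.png",cv2.resize(im[40:260,190:430][...,::-1],None,fx=2.7,fy=2.7,interpolation=cv2.INTER_CUBIC))
save("side","s3.png",(220,160,360,300),4); save("scene","c3.png",(190,120,440,290),3)
o=get_obs();print(o["tcp_pos"],o["wrist_force"])
```

```text
[514.839139   225.13354113 256.45568819] [0.71286635 0.03492714 0.15731764]
```

View pics/w15k.png

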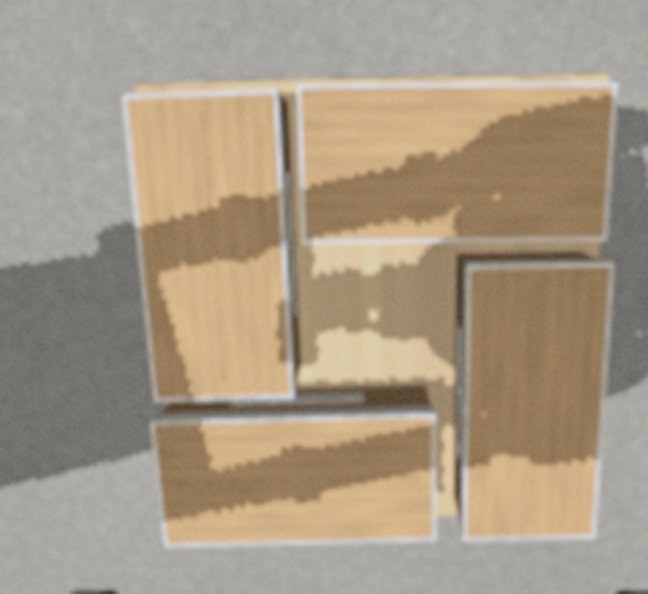

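View pics/s3.png

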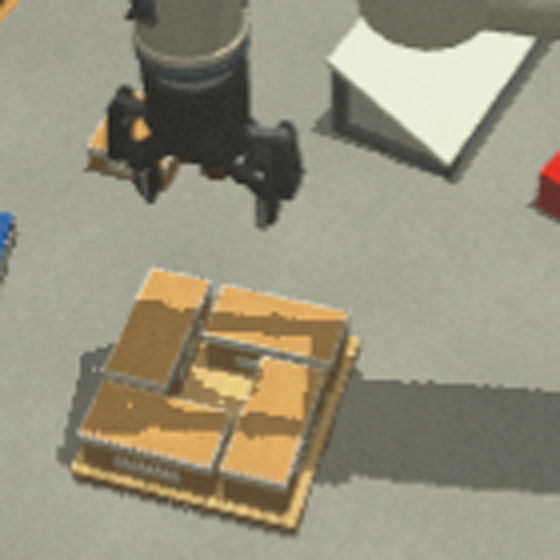

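View pics/c3.png

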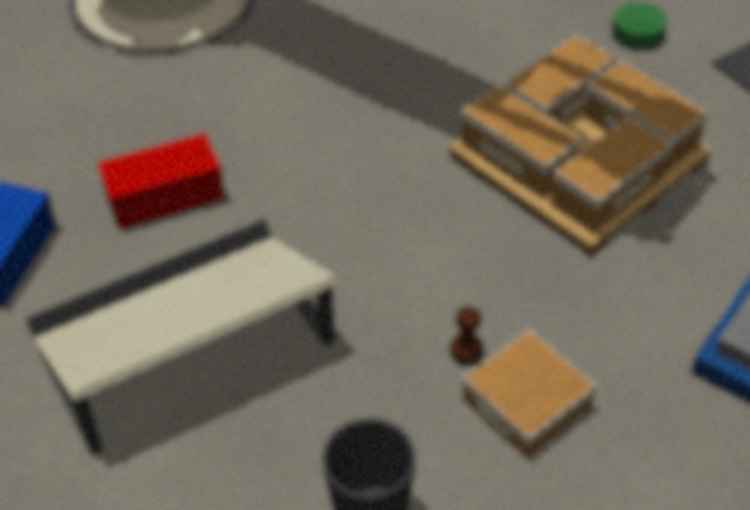

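Run:
```python
from fit2 import *
from h import *
P=np.load("w15p.npy",allow_pickle=True).item()
k=lambda a: np.array(a)/2.7+[190,40]-.3
Q={"left":([[155,401],[125,96],[279,92],[293,397]],1.738),"far":([[298,86],[615,85],[607,240],[303,242]],.1676),"right":([[464,538],[466,264],[613,263],[598,538]],1.738),"laid":([[153,420],[435,411],[435,540],[166,546]],.1676)}
# order: top = (-,-),(-,+),(+,+),(+,-)  in carton frame
for n,(px,y) in Q.items():
    px=k(px); best=None
    for r in range(4):
        for q in (np.roll(px,r,0),np.roll(px[::-1],r,0)):
            f=fit(P,q,top,20,[518,240,y])
            if best is None or f.cost<best.cost: best=f
    w=Rn.from_euler('z',-SY).apply([best.x[0]-SL[0],best.x[1]-SL[1],0])
    ya=(best.x[2]-SY)%(math.pi/2); ya=ya-math.pi/2 if ya>.8 else ya
    print(n,w[:2].round(1),"dyaw",round(ya,3),round(best.cost,2))
```

```text
left [-61.6  33.3] dyaw -0.002 0.22
far [31.3 64.1] dyaw -0.014 0.52
right [ 64.3 -30.9] dyaw 0.004 1.17
laid [-33.9 -60.5] dyaw 0.006 0.74
```

Run:
```python
from h import *
print(sign_off())
```

```text
the job is handed in; nothing more can be done
None
```

I laid the three loose cartons on the slab and handed the job in at about 30.5 s. No verdict was reported. The table carton went to place_far, the rack carton nearer the slab to place_right, and the other rack carton to place_left.

My last wrist-picture fit of the four cartons, in slab axes:

| Carton | Measured x, y (mm) | Target x, y (mm) | Heading error (rad) |
|---|---|---|---|
| place_left | -61.6, 33.3 | -62, 32 | -0.002 |
| place_far | 31.3, 64.1 | 32, 62 | -0.014 |
| place_right | 64.3, -30.9 | 62, -32 | 0.004 |
| first carton | -33.9, -60.5 | -32, -62 | 0.006 |

- **Placement:** all four are within about 2.5 mm and 0.014 rad of their places, well inside the 12 mm and 0.12 rad allowed. I never touched the first carton, yet it reads about 2 mm off. The others may carry a similar measuring error.
- **Level and height:** I lowered each carton until the wrist force showed contact before letting go. I did not measure level or height separately; the pictures show the lids up and lying flat.
- **Bystanders:** in the last scene picture the square box, stamp, pot and paperweight look where they were at the start. I checked this by eye only. The gripper ended about 185 mm above the cartons, touching nothing.
- **Disagreement:** my first fit of the rack was about 5 mm off along the slope compared with close-up views, so I gripped the rack cartons from the close-ups.

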